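# Swap plugs for strainer discs: flats to the bar, turnbuttons across

## Robot

A 6-joint arm with a two-finger parallel gripper is mounted at the origin on the work surface. World frame = base frame: x ahead of the robot, y to its left, z up, the work surface at z = 0. Lengths are in m, angles in rad, forces in N, time in s.
With the tool pointing down it reaches from about 0.425 to 0.95 m from the base axis. Payload 3.5 kg.
Tool frame: the origin (TCP) lies midway between the tips of the shut fingers; the grasp point (between the pads) lies 19 mm behind it; z points along the fingers, y is the line along which they close (so a half turn about z gives the same grasp; the last joint's range is limited). The gripper opens to 85 mm and grips with 20 to 120 N. Pads are 22 mm wide; open, the fingers measure 114 mm over their backs; the gripper's body (76 mm by 85 mm) begins 54 mm behind the grasp point. The pads swing forward as they close: fully open they stand 13 mm farther back than shut.
Start: joints at [-1.312, 0.286, 1.577, -0, 1.279, -0.15], TCP at [0.268, -0.619, 0.231] pointing down, gripper open.
Joint ranges: [-2.77, 2.77], [-0.9, 2.22], [0.21, 2.48], [-1.53, 4.67], [0.24, 2.81], [-2.84, 2.84]. Speed limits (rad/s): [2.79, 2.79, 3.14, 3.14, 3.14, 3.14].

## Interface

Orientations are given as a unit quaternion [x, y, z, w].
In Python, from plant import * gives the robot as it stands.
- The arm moves only by the tool move_arm, never from a script. Its argument "moves" is a list of rows, each a list of 3 entries, a list of its own where there are three numbers: the opening, from 0 (shut) to 1 (fully open), then the shift along the tool's x, y, z in m, then the turn, a rotation vector about the tool's x, y, z in rad. A call has exactly 10 rows; each row shifts and turns the commanded pose from where the row before left it, along the tool's axes as they then stand; what a row does not reach is not made up. A row lasts 1/12 s, in which the tool goes at most 41.7 mm and 7.16 degrees, less where a joint would pass 70% of its speed; a pose out of reach is approached as far as the arm can. A call is refused whole if a number of a shift passes 0.0417 or a number of a turn 0.125, either way. A call with a gripper value outside its range is refused whole. The fingers move at their own pace and stop on an object; "grip_force" is the grip in N (left out, the last holds). Time passes only in rows, so rows that do not move let the fingers close, or fill a call up. It gives the time, the measured TCP pose, the force, the opening and the grip force at its end, in the units of the state.
- get_state(): the state, without advancing time (a new reading comes with each control period).
- read_camera(name): name is "side" or "top" or "wrist"; returns the picture (400x640x3 uint8, red, green, blue); there is no depth.
- camera_params(name): a dict with "fx", "fy", "cx", "cy" (pixels), "rvec" (rotation vector, rad) and "tvec" (3), from world to camera coordinates, as OpenCV has them; the wrist camera has in their place "tool_from_camera" (4x4, takes a point from camera to tool coordinates, whose origin is the TCP and whose axes are the flange's). Camera axes: x right, y down, z forward; pixel columns grow to the right and rows downward; lengths in m; the calibration is good to about 2 mm. A picture is of the moment at which its call begins: read the wrist's pose just before it. camera_params takes no time and is no camera call.
- sign_off(): hands the job in; it is judged then, once.
The state is a dict: "time": time; "qpos": joint angles; "dq": joint speeds; "joint_efforts": joint torques, N m; "eef_pos": TCP position; "tcp_rot": TCP orientation; "contact_force": force on the tool from outside, world axes, zero at the start; "wrist_torque": the same for the moment, N m; "opening": opening from 0.0 (shut) to 1.0 (fully open); "finger_force": force on a finger pad.
Only numpy, scipy, OpenCV 4.12 (cv2) and the standard library are available. Lean on these libraries where they do the work, as an engineer would, in place of code of your own. Each camera call takes 0.05 s, during which the arm holds its last target. There are 200 camera calls.

## Task

Load every strainer disc lying in front of the strainer tray, each into a bay of its own: take the grey blanking plug out of that bay and lay it flat on the floor of the steel pan (a bay that is not needed may keep its plug), slide the disc in, turned by its finger stud until the flat on its edge lies flush against the alignment bar at the back of the bay, roughly in the middle of the bay, and swing that bay's turnbutton (the one on the bay's right-hand divider, seen from the robot) fully across so that it lies parallel to the bar over the disc. Discs and plugs must end lying flat, and the bottles, jar, caps and wrench round about are to be left alone.

Things in the scene. Friction and masses are not known exactly. Their poses are not given: they have to be found in the camera images.
- tray: fixed strainer tray: an alignment bar (420 long, 16 thick, 12 high, mm) and four dividers (60 long, 18 wide, 10 high) running from it towards the robot every 132 mm: three bays 114 mm wide, open to the robot. A thin white plate at table height lies under it, 258 mm out from the bar. Origin: table height, on the bar's front face at mid-length; x points away from the robot into the bar, y left along it
- bay1 (a point): the middle of the left-hand bay, on the bar's front face, 4 mm above the table; at y = 132 mm in the tray's frame; same axes as the tray
- button1 (a joint): turnbutton of the left-hand bay, on its right-hand (-y) divider. Vertical pivot 24 mm in front of the bar's face, 66 mm right of the bay's middle; arm 18 mm wide, 12 to 18 mm above the table, reaches 50 mm from the pivot. 0: points to the robot, along the divider (open); grows clockwise from above; 1.57: across the bay, parallel to the bar. Stops -0.3, 1.6. Stays where left (about 1 N at the post)
- button1_post (a point): the black finger post of the left-hand bay's turnbutton: upright, 14 mm diameter, 40 mm from the pivot, from 18 to 52 mm above the table; the point is on its axis, 35 mm above the table
- bay2 (a point): the middle of the middle bay, on the bar's front face, 4 mm above the table; at y = 0 mm in the tray's frame; same axes as the tray
- button2 (a joint): turnbutton of the middle bay, on its right-hand (-y) divider. Vertical pivot 24 mm in front of the bar's face, 66 mm right of the bay's middle; arm 18 mm wide, 12 to 18 mm above the table, reaches 50 mm from the pivot. 0: points to the robot, along the divider (open); grows clockwise from above; 1.57: across the bay, parallel to the bar. Stops -0.3, 1.6. Stays where left (about 1 N at the post)
- button2_post (a point): the black finger post of the middle bay's turnbutton: upright, 14 mm diameter, 40 mm from the pivot, from 18 to 52 mm above the table; the point is on its axis, 35 mm above the table
- bay3 (a point): the middle of the right-hand bay, on the bar's front face, 4 mm above the table; at y = -132 mm in the tray's frame; same axes as the tray
- button3 (a joint): turnbutton of the right-hand bay, on its right-hand (-y) divider. Vertical pivot 24 mm in front of the bar's face, 66 mm right of the bay's middle; arm 18 mm wide, 12 to 18 mm above the table, reaches 50 mm from the pivot. 0: points to the robot, along the divider (open); grows clockwise from above; 1.57: across the bay, parallel to the bar. Stops -0.3, 1.6. Stays where left (about 1 N at the post)
- button3_post (a point): the black finger post of the right-hand bay's turnbutton: upright, 14 mm diameter, 40 mm from the pivot, from 18 to 52 mm above the table; the point is on its axis, 35 mm above the table
- disc1_c (a point): centre, half-way up, of a loose perforated steel disc (96 mm diameter, 8 thick, 0.2 to 0.4 kg; all alike, some absent) with a flat 59 mm long on its edge, 38 mm from the centre. x points square out of the flat, z up. It slides under a turnbutton's arm. A black finger stud, 16 mm diameter, stands on it at x = -34 mm (opposite the flat), from 8 to 40 mm above the disc's underside
- disc2_c (a point): centre, half-way up, of a loose perforated steel disc (96 mm diameter, 8 thick, 0.2 to 0.4 kg; all alike, some absent) with a flat 59 mm long on its edge, 38 mm from the centre. x points square out of the flat, z up. It slides under a turnbutton's arm. A black finger stud, 16 mm diameter, stands on it at x = -34 mm (opposite the flat), from 8 to 40 mm above the disc's underside
- disc3_c (a point): centre, half-way up, of a loose perforated steel disc (96 mm diameter, 8 thick, 0.2 to 0.4 kg; all alike, some absent) with a flat 59 mm long on its edge, 38 mm from the centre. x points square out of the flat, z up. It slides under a turnbutton's arm. A black finger stud, 16 mm diameter, stands on it at x = -34 mm (opposite the flat), from 8 to 40 mm above the disc's underside
- plug1_knob (a point): a loose grey blanking plug that starts in a bay (all alike, always three): a puck of 64 mm diameter, 16 mm thick, with an upright knob of 22 mm diameter on its middle, up to 42 mm above its underside. The point is on the knob's axis, 29 mm above the plug's underside
- plug2_knob (a point): a loose grey blanking plug that starts in a bay (all alike, always three): a puck of 64 mm diameter, 16 mm thick, with an upright knob of 22 mm diameter on its middle, up to 42 mm above its underside. The point is on the knob's axis, 29 mm above the plug's underside
- plug3_knob (a point): a loose grey blanking plug that starts in a bay (all alike, always three): a puck of 64 mm diameter, 16 mm thick, with an upright knob of 22 mm diameter on its middle, up to 42 mm above its underside. The point is on the knob's axis, 29 mm above the plug's underside
- pan: fixed shallow steel pan for the plugs, to the right of the tray: 250 mm long (its x), 110 mm wide (its y), 20 mm high, walls and floor 4 mm thick or less. Origin: middle of its underside
- bottle_a: a filled bottle, 68 mm diameter, 190 mm tall, not part of the job; origin at the middle of its underside
- bottle_b: another such bottle; origin at the middle of its underside
- jar: a jar, 76 mm diameter, 100 mm tall, not part of the job; origin at the middle of its underside
- cap_a: a loose white bottle cap, 42 mm diameter, 16 mm high, not part of the job; origin at the middle of its underside
- cap_b: another such cap; origin at the middle of its underside
- cap_c: another such cap; origin at the middle of its underside
- wrench: a wrench lying behind the tray, not part of the job; origin at the middle of its underside
Not all that is in view belongs to the job. Leave any blue or yellow look-alike of the part that bears plug1_knob alone.

How it is judged:
By the outcome, as a careful person would: the job done as asked, in the order asked, and still so for the second after the job is handed in, with the robot touching nothing.
Of disc1, disc2, disc3 only 2 to 3 are there at a start; the rules pass over those that are not, and their reading is None.
At some moment in a run one of disc1, disc2, disc3 may be knocked a few centimetres aside while the robot is not near it.
Once in a run the grip may slacken for a moment while it holds something.
It also fails if it takes over 210 s, if anything falls off the work surface, if the arm or the gripper's body presses on something with over 40 N, if the wrist force passes 120 N, or if a joint passes its speed limit or range.

## Working session

There is one attempt and no reset: what is moved stays moved. The work goes in short steps, Python scripts to look and compute and a tool call to move; the robot and the scene stay as the last step left them, time stands still between calls to the robot, and variables do not carry over. Pictures are saved under pics/ and viewed, at most 14 in all, crops included, and the job is handed in when it is done.

Besides the shell and the picture viewer there is one more tool, called after "Emit:" in YAML: its name, and indented under it one key for each argument. move_arm: Moves the arm, as the interface text tells. Its arguments: {"type":"object","properties":{"moves":{"type":"array"},"grip_force":{"type":"number"}},"required":["moves"]}

```bash
mkdir -p pics; ls; cat > h.py <<'E'
from plant import *
import numpy as np, cv2
from scipy.spatial.transform import Rotation as R
def snap(n,f,crop=None,s=1):
    im=read_camera(n)[:,:,::-1].copy()
    cv2.imwrite('pics/full_'+f,im)
    if crop: x0,y0,x1,y1=crop; im=im[y0:y1,x0:x1]
    if s!=1: im=cv2.resize(im,None,fx=s,fy=s,interpolation=cv2.INTER_CUBIC)
    cv2.imwrite('pics/'+f,im)
def pix2w(n,u,v,z,st=None):
    p=camera_params(n)
    d=np.array([(u-p['cx'])/p['fx'],(v-p['cy'])/p['fy'],1])
    if n=='wrist':
        T=np.array(p['tool_from_camera']); st=st or get_state()
        Rt=R.from_quat(st['tcp_rot']).as_matrix()
        o=Rt@T[:3,3]+st['eef_pos']; d=Rt@T[:3,:3]@d
    else:
        Rm=cv2.Rodrigues(np.array(p['rvec'],float))[0]; o=-Rm.T@np.array(p['tvec'],float).ravel(); d=Rm.T@d
    return o+d*(z-o[2])/d[2]
def w2pix(n,P):
    p=camera_params(n)
    Rm=cv2.Rodrigues(np.array(p['rvec'],float))[0]; c=Rm@np.array(P,float)+np.array(p['tvec'],float).ravel()
    return p['fx']*c[0]/c[2]+p['cx'],p['fy']*c[1]/c[2]+p['cy']
E
python3 - <<'E'
from h import *
print(get_state())
for n in('top','side','wrist'):print(n,camera_params(n))
snap('top','top0.png',None,1.25); snap('side','side0.png',None,1.25)
E
```

```text
pics
{'time': 0.0, 'qpos': array([-1.31198626e+00,  2.87196821e-01,  1.57815475e+00,  2.79604159e-05,
        1.27859154e+00, -1.50007151e-01]), 'dq': array([ 3.87368138e-04, -9.11889816e-04, -5.10537112e-04,  1.31388972e-03,
       -7.81872666e-05, -5.15905848e-04]), 'joint_efforts': array([ 2.16537563e-03, -4.05977476e+01, -2.92623067e+01, -4.41811238e-06,
        5.81248576e-03,  6.13696230e-06]), 'eef_pos': array([ 0.26819098, -0.61873164,  0.22993844]), 'tcp_rot': array([ 9.79181345e-01,  2.02984019e-01, -5.05395454e-05, -1.17421741e-03]), 'contact_force': array([0.19391718, 0.12317748, 0.71558986]), 'wrist_torque': array([-0.03896077,  0.02516318,  0.00411191]), 'finger_force': 0.0, 'opening': 1.0009728045256945}
top {'fx': 430.47060917813513, 'fy': 430.47060917813513, 'cx': 319.2978839247043, 'cy': 194.65518013024536, 'rvec': array([ 2.17020022, -2.14703174,  0.14372785]), 'tvec': array([-0.00568847,  0.5776608 ,  0.95352067])}
side {'fx': 367.3673672023398, 'fy': 367.3673672023398, 'cx': 319.52348419656613, 'cy': 193.7094153758535, 'rvec': array([ 2.2567173 , -0.20309551,  0.06238051]), 'tvec': array([-0.56931433,  0.14321034,  0.97747078])}
wrist {'fx': 296.1811630175721, 'fy': 296.1811630175721, 'cx': 319.3541148424653, 'cy': 197.83873691543587, 'tool_from_camera': array([[-5.07960307e-04, -9.52415590e-01, -3.04802043e-01,
         7.80110343e-02],
       [ 9.99999861e-01, -4.39877357e-04, -2.92039328e-04,
        -5.39558374e-04],
       [ 1.44067292e-04, -3.04802149e-01,  9.52415681e-01,
        -1.43867388e-01],
       [ 0.00000000e+00,  0.00000000e+00,  0.00000000e+00,
         1.00000000e+00]])}
```

View pics/top0.png

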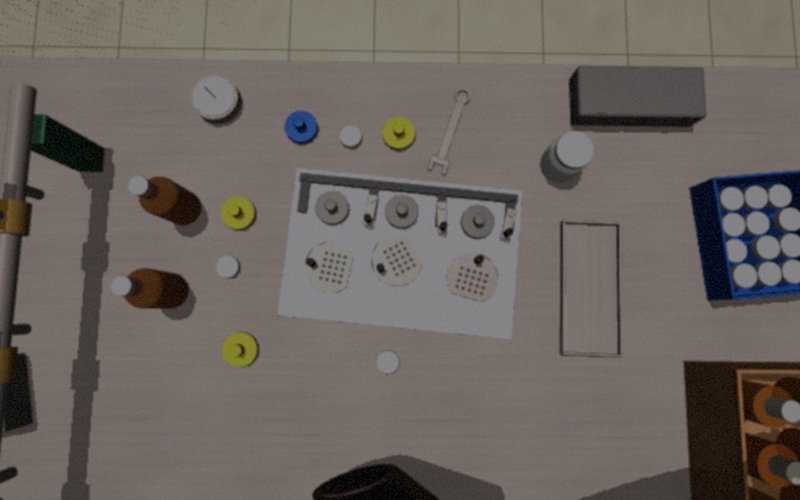

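View pics/side0.png

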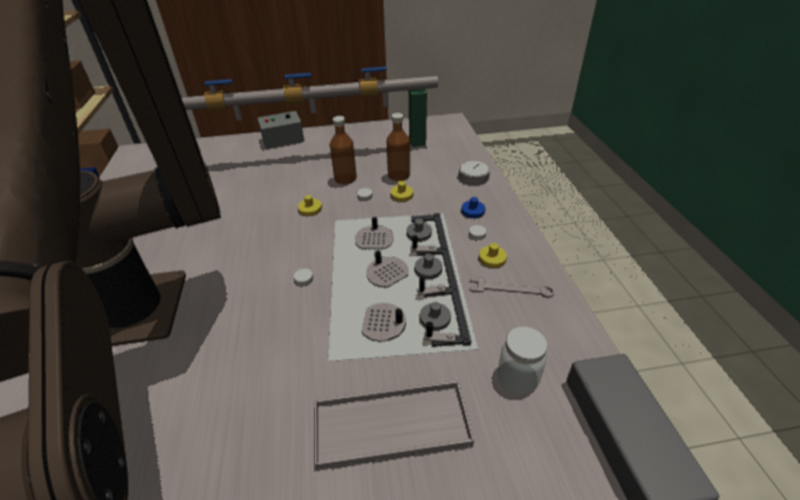

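Three discs are on the plate, at (330,267), (397,262) and (472,277) in the 800-px top view. The grey plugs are in the bays at (332,207), (402,210) and (478,221). Lookalikes to leave alone are blue (301,127), yellow (399,133), (238,212) and (240,350), and the white caps. The pan is at (590,289). Next is a close crop to check these.

```bash
python3 - <<'E'
import cv2
im=cv2.imread('pics/full_top0.png')[130:280,215:505]
cv2.imwrite('pics/c0.png',cv2.resize(im,None,fx=2.75,fy=2.75,interpolation=cv2.INTER_CUBIC))
E
```

```text
(no output)
```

View pics/c0.png

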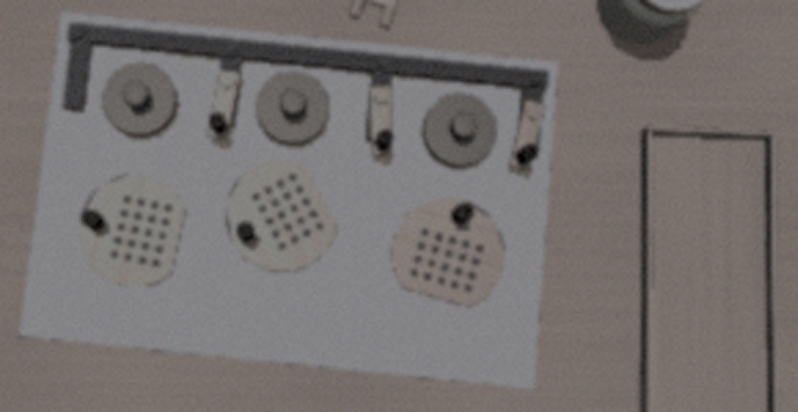

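```bash
cat > m.py <<'E'
from h import *
c=lambda u,v,z:pix2w('top',215+(u+.5)/2.75-.5,130+(v+.5)/2.75-.5,z)[:2].round(4)
np.set_printoptions(suppress=True)
print('plate',[c(*p,0) for p in[(65,14),(557,63),(535,387),(20,335)]])
L=c(68,44,.012);Rr=c(548,89,.012);print('bar front',L,Rr,np.hypot(*(L-Rr)))
print('knobs',[c(*p,.042) for p in[(138,92),(292,98),(464,121)]])
print('puck',[c(*p,.016) for p in[(140,99),(293,107),(459,130)]])
for n,(ce,st) in dict(L=((134,231),(92,217)),M=((281,216),(246,229)),R=((448,251),(464,210))).items():
    a=c(*ce,.008);b=c(*st,.040);d=a-b
    print(n,a,b,np.hypot(*d),np.degrees(np.arctan2(d[1],d[0])))
print('posts',[c(*p,.052) for p in[(218,119),(382,138),(525,152)]])
print('pan',[c(*p,.02) for p in[(644,131),(771,137)]],[pix2w('top',u/1.25,v/1.25,.02)[:2] for u,v in[(562,354),(619,355),(562,222),(618,225)]])
E
python3 m.py
```

```text
plate [array([0.7266, 0.1983]), array([ 0.6876, -0.2356]), array([ 0.4062, -0.2117]), array([0.4456, 0.227 ])]
bar front [0.6967 0.1925] [ 0.6618 -0.2245] 0.41845789513402665
knobs [array([0.6489, 0.1269]), array([ 0.6453, -0.0024]), array([ 0.6274, -0.1467])]
puck [array([0.6481, 0.1282]), array([ 0.6426, -0.0035]), array([ 0.6242, -0.1464])]
L [0.5348 0.1314] [0.5434 0.1625] 0.03226716597409819 -105.45757644527586
M [0.549  0.0058] [0.5348 0.0347] 0.0322001552791287 -63.83282978475662
R [ 0.5205 -0.1374] [ 0.5526 -0.1464] 0.03333781636520306 164.33789365467393
posts [array([0.6249, 0.0588]), array([ 0.6105, -0.0771]), array([ 0.6002, -0.1954])]
pan [array([ 0.6244, -0.3045]), array([ 0.6204, -0.4134])] [array([ 0.3792574 , -0.29931217]), array([ 0.37848347, -0.40367932]), array([ 0.62375977, -0.30617451]), array([ 0.61923749, -0.41178729])]
```

```bash
cat >> h.py <<'E'
import json
def yaw(st): m=R.from_quat(st['tcp_rot']).as_matrix(); return np.arctan2(m[1,0],m[0,0])
def plan(wps,lin=.035,ang=.115,start=None):
    """wps: (x,y,z,theta_deg|None,opening[,nrows]) ; theta taken literally (unwrapped from current)"""
    st=get_state(); p=np.array(st['eef_pos']) if start is None else np.array(start[:3],float)
    th=yaw(st) if start is None else np.radians(start[3]); rows=[]
    for w in wps:
        t=np.array(w[:3],float); tt=th if w[3] is None else np.radians(w[3]); g=w[4]
        n=w[5] if len(w)>5 else max(1,int(np.ceil(max(np.linalg.norm(t-p)/lin,abs(tt-th)/ang))))
        p0,th0=p.copy(),th
        for i in range(1,n+1):
            d=p0+(t-p0)*i/n-p; c,s=np.cos(th),np.sin(th)
            v=[round(a,3)+0. for a in(c*d[0]+s*d[1],s*d[0]-c*d[1],-d[2])]
            a=round(-(th0+(tt-th0)*i/n-th),3)+0.
            p=p+np.array([c*v[0]+s*v[1],s*v[0]-c*v[1],-v[2]]); th-=a
            rows.append([g,v,[0,0,a]])
    while len(rows)%10: rows.append([rows[-1][0],[0,0,0],[0,0,0]])
    for i in range(0,len(rows),10): print(json.dumps(rows[i:i+10]).replace(' ',''))
    print('end',p.round(4),round(np.degrees(th),1))
E
python3 - <<'E'
from h import *
print(pix2w('top',573/1.25,150/1.25,.1))
plan([(.626,-.1465,.12,None,.6),(.626,-.1465,.017,None,.6,4),(.626,-.1465,.017,None,0,6),(.626,-.1465,.10,None,0,3)])
E
```

```text
[ 0.73903634 -0.30425319  0.1       ]
[[0.6,[0.029,-0.016,0.006],[0,0,0.0]],[0.6,[0.028,-0.016,0.006],[0,0,0.0]],[0.6,[0.029,-0.017,0.006],[0,0,0.0]],[0.6,[0.029,-0.016,0.006],[0,0,0.0]],[0.6,[0.028,-0.016,0.007],[0,0,0.0]],[0.6,[0.029,-0.016,0.006],[0,0,0.0]],[0.6,[0.029,-0.016,0.006],[0,0,0.0]],[0.6,[0.028,-0.016,0.006],[0,0,0.0]],[0.6,[0.029,-0.017,0.006],[0,0,0.0]],[0.6,[0.029,-0.016,0.006],[0,0,0.0]]]
[[0.6,[0.028,-0.016,0.006],[0,0,0.0]],[0.6,[0.029,-0.016,0.006],[0,0,0.0]],[0.6,[0.029,-0.016,0.006],[0,0,0.0]],[0.6,[0.028,-0.016,0.007],[0,0,0.0]],[0.6,[0.029,-0.017,0.006],[0,0,0.0]],[0.6,[0.029,-0.016,0.006],[0,0,0.0]],[0.6,[0.028,-0.016,0.006],[0,0,0.0]],[0.6,[0.029,-0.016,0.006],[0,0,0.0]],[0.6,[0.0,0.0,0.026],[0,0,0.0]],[0.6,[0.0,0.0,0.026],[0,0,0.0]]]
[[0.6,[0.0,0.0,0.025],[0,0,0.0]],[0.6,[0.0,0.0,0.026],[0,0,0.0]],[0,[0.0,0.0,0.0],[0,0,0.0]],[0,[0.0,0.0,0.0],[0,0,0.0]],[0,[0.0,0.0,0.0],[0,0,0.0]],[0,[0.0,0.0,0.0],[0,0,0.0]],[0,[0.0,0.0,0.0],[0,0,0.0]],[0,[0.0,0.0,0.0],[0,0,0.0]],[0,[0.0,0.0,-0.028],[0,0,0.0]],[0,[0.0,0.0,-0.027],[0,0,0.0]]]
[[0,[0.0,0.0,-0.028],[0,0,0.0]],[0,[0,0,0],[0,0,0]],[0,[0,0,0],[0,0,0]],[0,[0,0,0],[0,0,0]],[0,[0,0,0],[0,0,0]],[0,[0,0,0],[0,0,0]],[0,[0,0,0],[0,0,0]],[0,[0,0,0],[0,0,0]],[0,[0,0,0],[0,0,0]],[0,[0,0,0],[0,0,0]]]
end [ 0.626  -0.1467  0.1001] 23.4
```

Emit:
move_arm:
  moves:
    - [0.6,[0.029,-0.016,0.006],[0,0,0]]
    - [0.6,[0.029,-0.016,0.006],[0,0,0]]
    - [0.6,[0.029,-0.016,0.006],[0,0,0]]
    - [0.6,[0.029,-0.016,0.006],[0,0,0]]
    - [0.6,[0.029,-0.016,0.006],[0,0,0]]
    - [0.6,[0.029,-0.016,0.006],[0,0,0]]
    - [0.6,[0.029,-0.016,0.006],[0,0,0]]
    - [0.6,[0.029,-0.016,0.006],[0,0,0]]
    - [0.6,[0.029,-0.016,0.006],[0,0,0]]
    - [0.6,[0.029,-0.016,0.006],[0,0,0]]
  grip_force: 60

```text
time: 0.93
eef_pos: [0.4714, -0.3556, 0.1706]
tcp_rot: [0.979, 0.203, -0.0, -0.0]
contact_force: [0.1, -0.4, 0.3]
opening: 0.601
finger_force: 0.0
```

Emit:
move_arm:
  moves:
    - [0.6,[0.028,-0.016,0.006],[0,0,0]]
    - [0.6,[0.028,-0.016,0.006],[0,0,0]]
    - [0.6,[0.028,-0.016,0.006],[0,0,0]]
    - [0.6,[0.028,-0.017,0.007],[0,0,0]]
    - [0.6,[0.028,-0.017,0.006],[0,0,0]]
    - [0.6,[0.029,-0.016,0.006],[0,0,0]]
    - [0.6,[0.028,-0.016,0.006],[0,0,0]]
    - [0.6,[0.028,-0.016,0.006],[0,0,0]]
    - [0.6,[0,0,0],[0,0,0]]
    - [0.6,[0,0,0],[0,0,0]]

```text
time: 1.77
eef_pos: [0.6256, -0.1468, 0.1211]
tcp_rot: [0.979, 0.205, -0.001, -0.001]
contact_force: [-0.7, -0.0, -0.3]
opening: 0.597
finger_force: 0.0
```

```bash
python3 - <<'E'
from h import *
st=get_state();print(st['time'],st['eef_pos'],np.degrees(yaw(st)),st['contact_force'])
snap('wrist','w1.png')
E
```

```text
1.7667 [ 0.62556283 -0.14678139  0.12107495] 23.60318325875156 [-0.72992334 -0.04503308 -0.28505868]
```

View pics/w1.png

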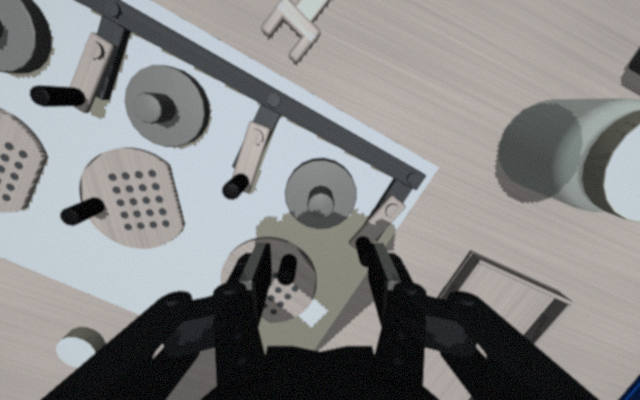

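```bash
python3 - <<'E'
from h import *
np.set_printoptions(suppress=True,precision=4)
f=lambda u,v,z:pix2w('wrist',u,v,z)[:2]
print('knobR',f(320,198,.042),'puckR',f(320,193,.016),'knobM',f(153,106,.042),'puckM',f(166,104,.016))
a,b=f(118,36,.012),f(410,186,.012);d=a-b;print('bar front edge',a,b,np.degrees(np.arctan2(d[1],d[0])))
print('pivots',f(96,53,.018),f(258,138,.018),f(390,212,.018),'postM tip',f(234,187,.052),f(40,95,.052),f(364,243,.052))
print('discM c',f(133,197,.008),'stud',f(72,215,.04))
E
```

```text
knobR [ 0.631  -0.1454] puckR [ 0.6275 -0.1469] knobM [ 0.6469 -0.0072] puckM [ 0.6467 -0.0037]
bar front edge [0.6799 0.0443] [ 0.6642 -0.218 ] 86.57813789579312
pivots [0.6621 0.0534] [ 0.6511 -0.0809] [ 0.6367 -0.2109] postM tip [ 0.6162 -0.0816] [0.6255 0.0602] [ 0.6134 -0.1912]
discM c [0.5538 0.0071] stud [0.5365 0.0339]
```

Emit:
move_arm:
  moves:
    - [0.6,[0.002,0.001,0.026],[0,0,0]]
    - [0.6,[0,0,0.026],[0,0,0]]
    - [0.6,[0,0,0.026],[0,0,0]]
    - [0.6,[0,0,0.026],[0,0,0]]
    - [0,[0,0,0],[0,0,0]]
    - [0,[0,0,0],[0,0,0]]
    - [0,[0,0,0],[0,0,0]]
    - [0,[0,0,0],[0,0,0]]
    - [0,[0,0,0],[0,0,0]]
    - [0,[0,0,0],[0,0,0]]

```text
time: 2.65
eef_pos: [0.6278, -0.1489, 0.0188]
tcp_rot: [0.979, 0.203, 0.0, 0.0]
contact_force: [-0.6, -0.4, -0.9]
opening: 0.238
finger_force: 58.6
```

```bash
python3 - <<'E'
from h import *
st=get_state();print(st['eef_pos'],st['opening'],st['finger_force'],st['contact_force'])
p=st['eef_pos']
plan([(p[0],p[1],.085,None,0,2),(.585,-.356,.085,None,0),(.585,-.356,p[2]+.005,None,0,3),(.585,-.356,p[2]+.005,None,.45,3),(.585,-.356,.1,None,.5,3)])
E
```

```text
[ 0.62784852 -0.14886382  0.01883452] 0.23796695574599688 58.631014823913574 [-0.5564934  -0.42634486 -0.89944624]
[[0,[0.0,0.0,-0.033],[0,0,0.0]],[0,[0.0,0.0,-0.033],[0,0,0.0]],[0,[-0.017,0.025,0.0],[0,0,0.0]],[0,[-0.018,0.024,0.0],[0,0,0.0]],[0,[-0.017,0.025,0.0],[0,0,0.0]],[0,[-0.017,0.025,0.0],[0,0,0.0]],[0,[-0.018,0.025,0.0],[0,0,0.0]],[0,[-0.017,0.024,0.0],[0,0,0.0]],[0,[-0.018,0.025,0.0],[0,0,0.0]],[0,[0.0,0.0,0.02],[0,0,0.0]]]
[[0,[0.0,0.0,0.021],[0,0,0.0]],[0,[0.0,0.0,0.02],[0,0,0.0]],[0.45,[0.0,0.0,0.0],[0,0,0.0]],[0.45,[0.0,0.0,0.0],[0,0,0.0]],[0.45,[0.0,0.0,0.0],[0,0,0.0]],[0.5,[0.0,0.0,-0.025],[0,0,0.0]],[0.5,[0.0,0.0,-0.026],[0,0,0.0]],[0.5,[0.0,0.0,-0.025],[0,0,0.0]],[0.5,[0,0,0],[0,0,0]],[0.5,[0,0,0],[0,0,0]]]
end [ 0.5846 -0.3561  0.0998] 23.4
```

Emit:
move_arm:
  moves:
    - [0,[0,0,-0.033],[0,0,0]]
    - [0,[0,0,-0.033],[0,0,0]]
    - [0,[-0.017,0.025,0],[0,0,0]]
    - [0,[-0.018,0.025,0],[0,0,0]]
    - [0,[-0.017,0.025,0],[0,0,0]]
    - [0,[-0.018,0.025,0],[0,0,0]]
    - [0,[-0.017,0.025,0],[0,0,0]]
    - [0,[-0.018,0.024,0],[0,0,0]]
    - [0,[-0.017,0.024,0],[0,0,0]]
    - [0,[0,0,0],[0,0,0]]

```text
time: 3.48
eef_pos: [0.5834, -0.3615, 0.085]
tcp_rot: [0.98, 0.201, 0.0, 0.002]
contact_force: [0.1, 0.8, -1.0]
opening: 0.235
finger_force: 59.0
```

```bash
python3 - <<'E'
from h import *
st=get_state();print(st['eef_pos'],st['opening'],st['finger_force'],st['contact_force'])
snap('wrist','w2.png',None,.7)
E
```

```text
[ 0.58335186 -0.36145569  0.08504018] 0.23483111540617405 59.004730582237244 [ 0.07257028  0.77049802 -0.97855035]
```

View pics/w2.png

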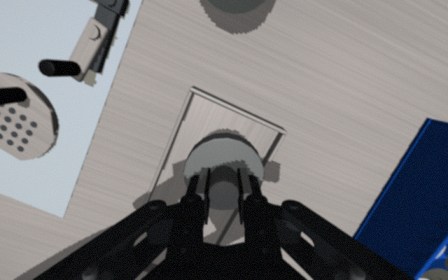

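Emit:
move_arm:
  moves:
    - [0,[0.001,-0.003,0.02],[0,0,0]]
    - [0,[0,0,0.02],[0,0,0]]
    - [0,[0,0,0.015],[0,0,0]]
    - [0,[0,0,0.006],[0,0,0]]
    - [0.4,[0,0,0],[0,0,0]]
    - [0.4,[0,0,0],[0,0,0]]
    - [0.4,[0,0,0],[0,0,0]]
    - [0.5,[0,0,-0.025],[0,0,0]]
    - [0.5,[0,0,-0.03],[0,0,0]]
    - [0.5,[0,0,-0.03],[0,0,0]]

```text
time: 4.37
eef_pos: [0.5842, -0.3524, 0.1091]
tcp_rot: [0.979, 0.203, -0.0, -0.0]
contact_force: [0.7, -1.3, -0.1]
opening: 0.501
finger_force: 0.0
```

```bash
python3 - <<'E'
from h import *
st=get_state();print(st['eef_pos'],st['opening'],st['contact_force'])
plan([(.646,-.005,.10,None,.6),(.646,-.005,.019,None,.6,3),(.646,-.005,.019,None,0,6)])
E
```

```text
[ 0.58418658 -0.3523696   0.10907497] 0.5013313770151355 [ 0.67494202 -1.32680582 -0.11809638]
[[0.6,[0.018,-0.027,0.001],[0,0,0.0]],[0.6,[0.017,-0.026,0.001],[0,0,0.0]],[0.6,[0.018,-0.027,0.0],[0,0,0.0]],[0.6,[0.018,-0.027,0.001],[0,0,0.0]],[0.6,[0.018,-0.027,0.001],[0,0,0.0]],[0.6,[0.017,-0.026,0.001],[0,0,0.0]],[0.6,[0.018,-0.027,0.001],[0,0,0.0]],[0.6,[0.018,-0.027,0.001],[0,0,0.0]],[0.6,[0.017,-0.027,0.0],[0,0,0.0]],[0.6,[0.018,-0.026,0.001],[0,0,0.0]]]
[[0.6,[0.018,-0.027,0.001],[0,0,0.0]],[0.6,[0.0,0.0,0.027],[0,0,0.0]],[0.6,[0.0,0.0,0.027],[0,0,0.0]],[0.6,[0.0,0.0,0.027],[0,0,0.0]],[0,[0.0,0.0,0.0],[0,0,0.0]],[0,[0.0,0.0,0.0],[0,0,0.0]],[0,[0.0,0.0,0.0],[0,0,0.0]],[0,[0.0,0.0,0.0],[0,0,0.0]],[0,[0.0,0.0,0.0],[0,0,0.0]],[0,[0.0,0.0,0.0],[0,0,0.0]]]
end [ 0.6462 -0.0051  0.0191] 23.4
```

Emit:
move_arm:
  moves:
    - [0.6,[0.018,-0.027,0.001],[0,0,0]]
    - [0.6,[0.018,-0.027,0.001],[0,0,0]]
    - [0.6,[0.018,-0.027,0.001],[0,0,0]]
    - [0.6,[0.018,-0.027,0.001],[0,0,0]]
    - [0.6,[0.018,-0.027,0.001],[0,0,0]]
    - [0.6,[0.018,-0.027,0.001],[0,0,0]]
    - [0.6,[0.018,-0.027,0.001],[0,0,0]]
    - [0.6,[0.018,-0.027,0.001],[0,0,0]]
    - [0.6,[0.017,-0.026,0],[0,0,0]]
    - [0.6,[0.017,-0.026,0.001],[0,0,0]]

```text
time: 5.2
eef_pos: [0.642, -0.0345, 0.1006]
tcp_rot: [0.979, 0.203, 0.001, 0.0]
contact_force: [-0.2, -0.5, -0.2]
opening: 0.599
finger_force: 0.0
```

Emit:
move_arm:
  moves:
    - [0.6,[0.016,-0.025,0.001],[0,0,0]]
    - [0.6,[0,0,0.027],[0,0,0]]
    - [0.6,[0,0,0.027],[0,0,0]]
    - [0.6,[0,0,0.027],[0,0,0]]
    - [0,[0,0,0],[0,0,0]]
    - [0,[0,0,0],[0,0,0]]
    - [0,[0,0,0],[0,0,0]]
    - [0,[0,0,0],[0,0,0]]
    - [0,[0,0,0],[0,0,0]]
    - [0,[0,0,0],[0,0,0]]

```text
time: 6.03
eef_pos: [0.6462, -0.0069, 0.0181]
tcp_rot: [0.979, 0.203, 0.0, 0.0]
contact_force: [0.1, 0.9, 0.4]
opening: 0.236
finger_force: 58.8
```

```bash
python3 - <<'E'
from h import *
st=get_state();p=st['eef_pos'];print(p,st['opening'],st['finger_force'])
plan([(p[0],p[1],.085,None,0,2),(.50,-.355,.085,None,0),(.50,-.355,.085,None,0,2),(.50,-.355,p[2]+.004,None,0,4),(.50,-.355,p[2]+.004,None,.4,3),(.50,-.355,.1,None,.5,3)])
E
```

```text
[ 0.64623971 -0.0069477   0.018056  ] 0.2356556197231683 58.75441610813141
[[0,[0.0,0.0,-0.033],[0,0,0.0]],[0,[0.0,0.0,-0.034],[0,0,0.0]],[0,[-0.025,0.024,0.0],[0,0,0.0]],[0,[-0.025,0.024,0.0],[0,0,0.0]],[0,[-0.024,0.023,0.0],[0,0,0.0]],[0,[-0.025,0.024,0.0],[0,0,0.0]],[0,[-0.025,0.024,0.0],[0,0,0.0]],[0,[-0.025,0.024,0.0],[0,0,0.0]],[0,[-0.024,0.023,0.0],[0,0,0.0]],[0,[-0.025,0.024,0.0],[0,0,0.0]]]
[[0,[-0.025,0.024,0.0],[0,0,0.0]],[0,[-0.025,0.024,0.0],[0,0,0.0]],[0,[-0.025,0.023,0.0],[0,0,0.0]],[0,[0.0,0.0,0.0],[0,0,0.0]],[0,[0.0,0.0,0.0],[0,0,0.0]],[0,[0.0,0.0,0.016],[0,0,0.0]],[0,[0.0,0.0,0.016],[0,0,0.0]],[0,[0.0,0.0,0.015],[0,0,0.0]],[0,[0.0,0.0,0.016],[0,0,0.0]],[0.4,[0.0,0.0,0.0],[0,0,0.0]]]
[[0.4,[0.0,0.0,0.0],[0,0,0.0]],[0.4,[0.0,0.0,0.0],[0,0,0.0]],[0.5,[0.0,0.0,-0.026],[0,0,0.0]],[0.5,[0.0,0.0,-0.026],[0,0,0.0]],[0.5,[0.0,0.0,-0.026],[0,0,0.0]],[0.5,[0,0,0],[0,0,0]],[0.5,[0,0,0],[0,0,0]],[0.5,[0,0,0],[0,0,0]],[0.5,[0,0,0],[0,0,0]],[0.5,[0,0,0],[0,0,0]]]
end [ 0.4994 -0.3549  0.1001] 23.4
```

Emit:
move_arm:
  moves:
    - [0,[0,0,-0.034],[0,0,0]]
    - [0,[0,0,-0.034],[0,0,0]]
    - [0,[-0.025,0.024,0],[0,0,0]]
    - [0,[-0.025,0.024,0],[0,0,0]]
    - [0,[-0.025,0.024,0],[0,0,0]]
    - [0,[-0.025,0.024,0],[0,0,0]]
    - [0,[-0.025,0.024,0],[0,0,0]]
    - [0,[-0.025,0.024,0],[0,0,0]]
    - [0,[-0.025,0.024,0],[0,0,0]]
    - [0,[-0.025,0.024,0],[0,0,0]]

```text
time: 6.87
eef_pos: [0.5377, -0.2639, 0.0856]
tcp_rot: [0.979, 0.203, 0.0, 0.0]
contact_force: [0.3, 0.4, -1.2]
opening: 0.234
finger_force: 58.9
```

Emit:
move_arm:
  moves:
    - [0,[-0.024,0.023,0],[0,0,0]]
    - [0,[-0.024,0.023,0],[0,0,0]]
    - [0,[-0.024,0.022,0],[0,0,0]]
    - [0,[0,0,0],[0,0,0]]
    - [0,[0,0,0],[0,0,0]]
    - [0,[0,0,0.016],[0,0,0]]
    - [0,[0,0,0.016],[0,0,0]]
    - [0,[0,0,0.016],[0,0,0]]
    - [0,[0,0,0.012],[0,0,0]]
    - [0,[0,0,0],[0,0,0]]

```text
time: 7.7
eef_pos: [0.4994, -0.3517, 0.0233]
tcp_rot: [0.979, 0.204, -0.001, -0.001]
contact_force: [-0.7, -0.2, -0.1]
opening: 0.235
finger_force: 59.5
```

Emit:
move_arm:
  moves:
    - [0.4,[0,0,0],[0,0,0]]
    - [0.4,[0,0,0],[0,0,0]]
    - [0.4,[0,0,0],[0,0,0]]
    - [0.5,[0,0,-0.027],[0,0,0]]
    - [0.5,[0,0,-0.027],[0,0,0]]
    - [0.5,[0,0,-0.027],[0,0,0]]
    - [0.6,[0.022,-0.025,0],[0,0,0]]
    - [0.6,[0.022,-0.025,0],[0,0,0]]
    - [0.6,[0.022,-0.025,0],[0,0,0]]
    - [0.6,[0.022,-0.025,0],[0,0,0]]

```text
time: 8.53
eef_pos: [0.5414, -0.2259, 0.1079]
tcp_rot: [0.979, 0.202, 0.001, 0.001]
contact_force: [-0.2, 0.0, 0.7]
opening: 0.601
finger_force: 0.0
```

Emit:
move_arm:
  moves:
    - [0.6,[0.022,-0.025,0],[0,0,0]]
    - [0.6,[0.022,-0.025,0],[0,0,0]]
    - [0.6,[0.022,-0.025,0],[0,0,0]]
    - [0.6,[0.022,-0.025,0],[0,0,0]]
    - [0.6,[0.022,-0.025,0],[0,0,0]]
    - [0.6,[0.022,-0.025,0],[0,0,0]]
    - [0.6,[0.022,-0.025,0],[0,0,0]]
    - [0.6,[0.022,-0.025,0],[0,0,0]]
    - [0.6,[0.022,-0.025,0],[0,0,0]]
    - [0.6,[0.022,-0.025,0],[0,0,0]]

```text
time: 9.37
eef_pos: [0.6439, 0.0918, 0.1076]
tcp_rot: [0.979, 0.203, 0.001, 0.0]
contact_force: [0.1, 0.0, -0.1]
opening: 0.602
finger_force: 0.0
```

Emit:
move_arm:
  moves:
    - [0.6,[0.019,-0.03,0],[0,0,0]]
    - [0.6,[0,0,0],[0,0,0]]
    - [0.6,[0,0,0],[0,0,0]]
    - [0.6,[0,0,0],[0,0,0]]
    - [0.6,[0,0,0],[0,0,0]]
    - [0.6,[0,0,0],[0,0,0]]
    - [0.6,[0,0,0],[0,0,0]]
    - [0.6,[0,0,0],[0,0,0]]
    - [0.6,[0,0,0],[0,0,0]]
    - [0.6,[0,0,0],[0,0,0]]

```text
time: 10.2
eef_pos: [0.6487, 0.1248, 0.1064]
tcp_rot: [0.979, 0.203, 0.0, -0.0]
contact_force: [0.6, 0.0, 0.6]
opening: 0.598
finger_force: 0.0
```

```bash
python3 - <<'E'
from h import *
st=get_state();p=st['eef_pos'];print(p,st['opening'],st['finger_force'])
snap('wrist','w3.png')
E
```

```text
[0.64873769 0.12478679 0.10635672] 0.5982672640231739 0.0
```

View pics/w3.png

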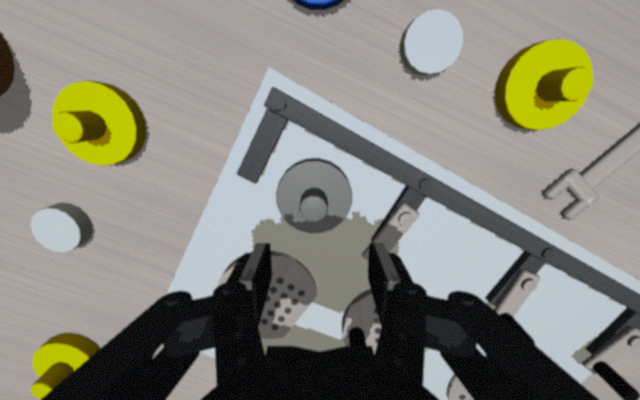

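Emit:
move_arm:
  moves:
    - [0.6,[0,-0.002,0.026],[0,0,0]]
    - [0.6,[0,0,0.026],[0,0,0]]
    - [0.6,[0,0,0.026],[0,0,0]]
    - [0.6,[0,0,0.01],[0,0,0]]
    - [0,[0,0,0],[0,0,0]]
    - [0,[0,0,0],[0,0,0]]
    - [0,[0,0,0],[0,0,0]]
    - [0,[0,0,0],[0,0,0]]
    - [0,[0,0,0],[0,0,0]]
    - [0,[0,0,0],[0,0,0]]

```text
time: 11.08
eef_pos: [0.6488, 0.1271, 0.0198]
tcp_rot: [0.979, 0.203, 0.001, 0.0]
contact_force: [0.5, -0.1, 3.0]
opening: 0.233
finger_force: 59.1
```

```bash
python3 - <<'E'
from h import *
st=get_state();p=st['eef_pos'];print(p,st['opening'],st['finger_force'])
plan([(p[0],p[1],.087,None,0,2),(.42,-.354,.087,None,0),(.42,-.354,.087,None,0,2),(.42,-.354,p[2]+.004,None,0,5)])
E
```

```text
[0.64882539 0.12708452 0.01978434] 0.23280556410794884 59.06177222728729
[[0,[0.0,0.0,-0.034],[0,0,0.0]],[0,[0.0,0.0,-0.033],[0,0,0.0]],[0,[-0.025,0.022,0.0],[0,0,0.0]],[0,[-0.025,0.022,0.0],[0,0,0.0]],[0,[-0.025,0.022,0.0],[0,0,0.0]],[0,[-0.025,0.022,0.0],[0,0,0.0]],[0,[-0.025,0.022,0.0],[0,0,0.0]],[0,[-0.025,0.021,0.0],[0,0,0.0]],[0,[-0.026,0.022,0.0],[0,0,0.0]],[0,[-0.025,0.022,0.0],[0,0,0.0]]]
[[0,[-0.025,0.022,0.0],[0,0,0.0]],[0,[-0.025,0.022,0.0],[0,0,0.0]],[0,[-0.025,0.022,0.0],[0,0,0.0]],[0,[-0.025,0.022,0.0],[0,0,0.0]],[0,[-0.025,0.022,0.0],[0,0,0.0]],[0,[-0.025,0.022,0.0],[0,0,0.0]],[0,[-0.025,0.022,0.0],[0,0,0.0]],[0,[-0.025,0.021,0.0],[0,0,0.0]],[0,[0.0,0.0,0.0],[0,0,0.0]],[0,[0.0,0.0,0.0],[0,0,0.0]]]
[[0,[0.0,0.0,0.013],[0,0,0.0]],[0,[0.0,0.0,0.012],[0,0,0.0]],[0,[0.0,0.0,0.013],[0,0,0.0]],[0,[0.0,0.0,0.012],[0,0,0.0]],[0,[0.0,0.0,0.013],[0,0,0.0]],[0,[0,0,0],[0,0,0]],[0,[0,0,0],[0,0,0]],[0,[0,0,0],[0,0,0]],[0,[0,0,0],[0,0,0]],[0,[0,0,0],[0,0,0]]]
end [ 0.42   -0.3535  0.0238] 23.4
```

Emit:
move_arm:
  moves:
    - [0,[0,0,-0.034],[0,0,0]]
    - [0,[0,0,-0.034],[0,0,0]]
    - [0,[-0.025,0.022,0],[0,0,0]]
    - [0,[-0.025,0.022,0],[0,0,0]]
    - [0,[-0.025,0.022,0],[0,0,0]]
    - [0,[-0.025,0.022,0],[0,0,0]]
    - [0,[-0.025,0.022,0],[0,0,0]]
    - [0,[-0.025,0.022,0],[0,0,0]]
    - [0,[-0.025,0.022,0],[0,0,0]]
    - [0,[-0.025,0.022,0],[0,0,0]]

```text
time: 11.92
eef_pos: [0.5334, -0.1152, 0.0866]
tcp_rot: [0.979, 0.203, 0.0, 0.0]
contact_force: [0.5, -0.4, -1.6]
opening: 0.233
finger_force: 58.9
```

Emit:
move_arm:
  moves:
    - [0,[-0.025,0.022,0],[0,0,0]]
    - [0,[-0.025,0.022,0],[0,0,0]]
    - [0,[-0.025,0.022,0],[0,0,0]]
    - [0,[-0.025,0.022,0],[0,0,0]]
    - [0,[-0.025,0.022,0],[0,0,0]]
    - [0,[-0.025,0.022,0],[0,0,0]]
    - [0,[-0.025,0.021,0],[0,0,0]]
    - [0,[-0.021,0.019,0],[0,0,0]]
    - [0,[0,0,0],[0,0,0]]
    - [0,[0,0,0],[0,0,0]]

```text
time: 12.75
eef_pos: [0.4222, -0.3509, 0.0866]
tcp_rot: [0.979, 0.201, 0.0, 0.0]
contact_force: [0.4, 0.3, -1.8]
opening: 0.231
finger_force: 58.9
```

Emit:
move_arm:
  moves:
    - [0,[0,0,0.013],[0,0,0]]
    - [0,[0,0,0.013],[0,0,0]]
    - [0,[0,0,0.013],[0,0,0]]
    - [0,[0,0,0.013],[0,0,0]]
    - [0,[0,0,0.01],[0,0,0]]
    - [0,[0,0,0],[0,0,0]]
    - [0.4,[0,0,0],[0,0,0]]
    - [0.4,[0,0,0],[0,0,0]]
    - [0.4,[0,0,0],[0,0,0]]
    - [0.5,[0,0,-0.03],[0,0,0]]

```text
time: 13.58
eef_pos: [0.4197, -0.3459, 0.0485]
tcp_rot: [0.979, 0.203, -0.003, -0.006]
contact_force: [0.6, 0.2, 0.0]
opening: 0.495
finger_force: 0.0
```

Emit:
move_arm:
  moves:
    - [0.5,[0,0,-0.035],[0,0,0]]
    - [0.5,[0,0,-0.035],[0,0,0]]
    - [0.5,[-0.01,0.03,-0.01],[0,0,0]]
    - [0.5,[-0.01,0.03,0],[0,0,0]]
    - [0.5,[-0.01,0.03,0],[0,0,0]]
    - [0.5,[0,0.03,0],[0,0,0]]
    - [0.5,[0,0,0],[0,0,0]]
    - [0.5,[0,0,0],[0,0,0]]
    - [0.5,[0,0,0],[0,0,0]]
    - [0.5,[0,0,0],[0,0,0]]

```text
time: 14.42
eef_pos: [0.4428, -0.4703, 0.1339]
tcp_rot: [0.979, 0.203, -0.0, -0.001]
contact_force: [-0.1, -0.0, -0.7]
opening: 0.499
finger_force: 0.0
```

```bash
python3 - <<'E'
from h import *
st=get_state();p=st['eef_pos'];print(p,np.degrees(yaw(st)))
snap('top','t2.png',(215,130,505,290),2.75)
E
```

```text
[ 0.44283464 -0.47034013  0.13387898] 23.465214280695342
```

View pics/t2.png

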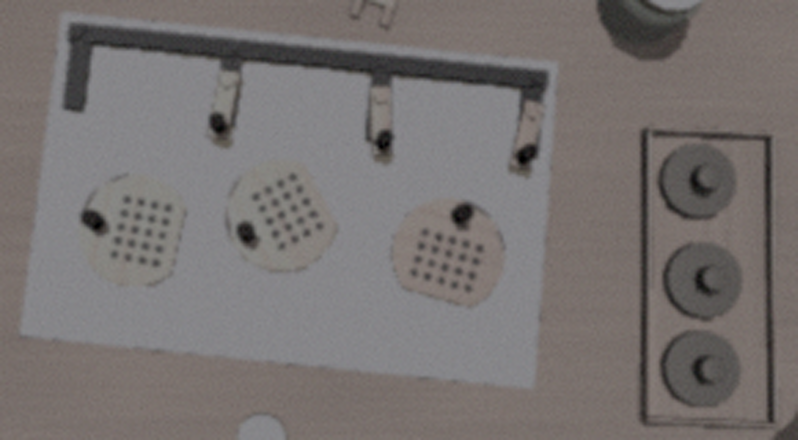

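```bash
cat >> h.py <<'E'
ER=.034
def arc(c0,f0,c1,f1,n,th0,z,off=(0,0)):
    """stud waypoints for moving disc centre c0->c1 while turning f0->f1 (deg)"""
    c0,c1=np.array(c0),np.array(c1); out=[]
    for i in range(1,n+1):
        c=c0+(c1-c0)*i/n; f=np.radians(f0+(f1-f0)*i/n)
        out.append((*(c-ER*np.array([np.cos(f),np.sin(f)])),z,th0+(f1-f0)*i/n,0,1))
    return out
E
python3 - <<'E'
from h import *
plan([(.5526,-.1464,.10,0,.5),(.5526,-.1464,.10,0,.5,2),(.5526,-.1464,.016,0,.5,4),(.5526,-.1464,.016,0,0,6)])
E
```

```text
[[0.5,[0.023,-0.025,0.003],[0,0,0.041]],[0.5,[0.022,-0.027,0.004],[0,0,0.041]],[0.5,[0.021,-0.027,0.003],[0,0,0.041]],[0.5,[0.019,-0.028,0.004],[0,0,0.041]],[0.5,[0.019,-0.028,0.003],[0,0,0.041]],[0.5,[0.017,-0.03,0.003],[0,0,0.041]],[0.5,[0.016,-0.03,0.004],[0,0,0.041]],[0.5,[0.015,-0.031,0.003],[0,0,0.041]],[0.5,[0.014,-0.031,0.004],[0,0,0.041]],[0.5,[0.012,-0.032,0.003],[0,0,0.041]]]
[[0.5,[0.0,0.0,0.0],[0,0,0.0]],[0.5,[0.0,0.0,0.0],[0,0,0.0]],[0.5,[0.0,0.0,0.021],[0,0,0.0]],[0.5,[0.0,0.0,0.021],[0,0,0.0]],[0.5,[0.0,0.0,0.021],[0,0,0.0]],[0.5,[0.0,0.0,0.021],[0,0,0.0]],[0,[0.0,0.0,0.0],[0,0,0.0]],[0,[0.0,0.0,0.0],[0,0,0.0]],[0,[0.0,0.0,0.0],[0,0,0.0]],[0,[0.0,0.0,0.0],[0,0,0.0]]]
[[0,[0.0,0.0,0.0],[0,0,0.0]],[0,[0.0,0.0,0.0],[0,0,0.0]],[0,[0,0,0],[0,0,0]],[0,[0,0,0],[0,0,0]],[0,[0,0,0],[0,0,0]],[0,[0,0,0],[0,0,0]],[0,[0,0,0],[0,0,0]],[0,[0,0,0],[0,0,0]],[0,[0,0,0],[0,0,0]],[0,[0,0,0],[0,0,0]]]
end [ 0.5526 -0.1467  0.0161] -0.0
```

Emit:
move_arm:
  moves:
    - [0.5,[0.023,-0.025,0.003],[0,0,0.041]]
    - [0.5,[0.022,-0.027,0.004],[0,0,0.041]]
    - [0.5,[0.021,-0.027,0.003],[0,0,0.041]]
    - [0.5,[0.019,-0.028,0.004],[0,0,0.041]]
    - [0.5,[0.019,-0.028,0.003],[0,0,0.041]]
    - [0.5,[0.017,-0.03,0.003],[0,0,0.041]]
    - [0.5,[0.016,-0.03,0.004],[0,0,0.041]]
    - [0.5,[0.015,-0.031,0.003],[0,0,0.041]]
    - [0.5,[0.014,-0.031,0.004],[0,0,0.041]]
    - [0.5,[0.012,-0.032,0.003],[0,0,0.041]]

```text
time: 15.3
eef_pos: [0.5528, -0.1456, 0.1004]
tcp_rot: [1.0, -0.001, 0.0, 0.0]
contact_force: [0.6, -0.2, -0.3]
opening: 0.498
finger_force: 0.0
```

Emit:
move_arm:
  moves:
    - [0.5,[0,0,0],[0,0,0]]
    - [0.5,[0,0,0],[0,0,0]]
    - [0.5,[0,0,0.021],[0,0,0]]
    - [0.5,[0,0,0.021],[0,0,0]]
    - [0.5,[0,0,0.021],[0,0,0]]
    - [0.5,[0,0,0.021],[0,0,0]]
    - [0,[0,0,0],[0,0,0]]
    - [0,[0,0,0],[0,0,0]]
    - [0,[0,0,0],[0,0,0]]
    - [0,[0,0,0],[0,0,0]]

```text
time: 16.13
eef_pos: [0.5537, -0.1489, 0.0176]
tcp_rot: [1.0, -0.001, 0.001, 0.001]
contact_force: [0.1, 0.1, -3.1]
opening: 0.167
finger_force: 58.5
```

```bash
python3 - <<'E'
from h import *
st=get_state();p=st['eef_pos'];print(p,st['opening'],st['finger_force'],st['contact_force'])
th=np.degrees(yaw(st)); f=164.3
c0=p[:2]+ER*np.array([np.cos(np.radians(f)),np.sin(np.radians(f))]); print(c0)
plan([(*p[:3],None,0,1)]+arc(c0,f,(.535,-.136),354.9,30,th,p[2]))
E
```

```text
[ 0.5536909  -0.14891182  0.01760749] 0.16682343066571292 58.46566915512085 [ 0.0589281   0.12137586 -3.07477083]
[ 0.52095938 -0.13971141]
[[0,[0.0,0.0,0.0],[0,0,0.0]],[0,[0.001,-0.004,0.0],[0,0,-0.111]],[0,[0.002,-0.004,0.0],[0,0,-0.111]],[0,[0.001,-0.003,0.0],[0,0,-0.111]],[0,[0.001,-0.004,0.0],[0,0,-0.111]],[0,[0.001,-0.004,0.0],[0,0,-0.11]],[0,[0.002,-0.003,0.0],[0,0,-0.111]],[0,[0.001,-0.004,0.0],[0,0,-0.111]],[0,[0.001,-0.003,0.0],[0,0,-0.111]],[0,[0.001,-0.003,0.0],[0,0,-0.111]]]
[[0,[0.001,-0.004,0.0],[0,0,-0.111]],[0,[0.002,-0.003,0.0],[0,0,-0.111]],[0,[0.001,-0.003,0.0],[0,0,-0.111]],[0,[0.001,-0.004,0.0],[0,0,-0.111]],[0,[0.001,-0.003,0.0],[0,0,-0.11]],[0,[0.001,-0.003,0.0],[0,0,-0.111]],[0,[0.001,-0.003,0.0],[0,0,-0.111]],[0,[0.0,-0.004,0.0],[0,0,-0.111]],[0,[0.001,-0.003,0.0],[0,0,-0.111]],[0,[0.001,-0.003,0.0],[0,0,-0.111]]]
[[0,[0.001,-0.003,0.0],[0,0,-0.111]],[0,[0.0,-0.003,0.0],[0,0,-0.111]],[0,[0.001,-0.004,0.0],[0,0,-0.111]],[0,[0.0,-0.003,0.0],[0,0,-0.11]],[0,[0.001,-0.003,0.0],[0,0,-0.111]],[0,[0.0,-0.004,0.0],[0,0,-0.111]],[0,[0.001,-0.003,0.0],[0,0,-0.111]],[0,[0.0,-0.003,0.0],[0,0,-0.111]],[0,[0.0,-0.004,0.0],[0,0,-0.111]],[0,[0.001,-0.003,0.0],[0,0,-0.111]]]
[[0,[0.0,-0.004,0.0],[0,0,-0.111]],[0,[0,0,0],[0,0,0]],[0,[0,0,0],[0,0,0]],[0,[0,0,0],[0,0,0]],[0,[0,0,0],[0,0,0]],[0,[0,0,0],[0,0,0]],[0,[0,0,0],[0,0,0]],[0,[0,0,0],[0,0,0]],[0,[0,0,0],[0,0,0]],[0,[0,0,0],[0,0,0]]]
end [ 0.5013 -0.1329  0.0176] 190.5
```

Emit:
move_arm:
  moves:
    - [0,[0.001,-0.004,0],[0,0,-0.111]]
    - [0,[0.002,-0.004,0],[0,0,-0.111]]
    - [0,[0.001,-0.003,0],[0,0,-0.111]]
    - [0,[0.001,-0.004,0],[0,0,-0.111]]
    - [0,[0.001,-0.004,0],[0,0,-0.11]]
    - [0,[0.002,-0.003,0],[0,0,-0.111]]
    - [0,[0.001,-0.004,0],[0,0,-0.111]]
    - [0,[0.001,-0.003,0],[0,0,-0.111]]
    - [0,[0.001,-0.003,0],[0,0,-0.111]]
    - [0,[0.001,-0.004,0],[0,0,-0.111]]

```text
time: 16.97
eef_pos: [0.5479, -0.113, 0.0175]
tcp_rot: [0.849, 0.528, 0.001, 0.001]
contact_force: [-0.5, 0.1, -3.6]
opening: 0.162
finger_force: 58.6
```

Emit:
move_arm:
  moves:
    - [0,[0.002,-0.003,0],[0,0,-0.111]]
    - [0,[0.001,-0.003,0],[0,0,-0.111]]
    - [0,[0.001,-0.004,0],[0,0,-0.111]]
    - [0,[0.001,-0.003,0],[0,0,-0.11]]
    - [0,[0.001,-0.003,0],[0,0,-0.111]]
    - [0,[0.001,-0.003,0],[0,0,-0.111]]
    - [0,[0,-0.004,0],[0,0,-0.111]]
    - [0,[0.001,-0.003,0],[0,0,-0.111]]
    - [0,[0.001,-0.003,0],[0,0,-0.111]]
    - [0,[0.001,-0.003,0],[0,0,-0.111]]

```text
time: 17.8
eef_pos: [0.5174, -0.1045, 0.0174]
tcp_rot: [0.444, 0.896, 0.0, 0.001]
contact_force: [-0.2, 0.5, -3.7]
opening: 0.163
finger_force: 58.5
```

Emit:
move_arm:
  moves:
    - [0,[0,-0.003,0],[0,0,-0.111]]
    - [0,[0.001,-0.004,0],[0,0,-0.111]]
    - [0,[0,-0.003,0],[0,0,-0.11]]
    - [0,[0.001,-0.003,0],[0,0,-0.111]]
    - [0,[0,-0.004,0],[0,0,-0.111]]
    - [0,[0.001,-0.003,0],[0,0,-0.111]]
    - [0,[0,-0.003,0],[0,0,-0.111]]
    - [0,[0,-0.004,0],[0,0,-0.111]]
    - [0,[0.001,-0.003,0],[0,0,-0.111]]
    - [0,[0,-0.004,0],[0,0,-0.111]]

```text
time: 18.63
eef_pos: [0.5007, -0.1324, 0.0172]
tcp_rot: [-0.095, 0.995, -0.0, 0.0]
contact_force: [-0.2, -0.2, -4.1]
opening: 0.159
finger_force: 58.5
```

```bash
python3 - <<'E'
from h import *
st=get_state();p=st['eef_pos'];print(p,st['opening'],st['finger_force'],st['contact_force'],np.degrees(yaw(st)))
snap('wrist','w4.png')
E
```

```text
[ 0.50070415 -0.13244014  0.01724802] 0.15936433162920152 58.54564011096954 [-0.21019357 -0.18779407 -4.07011043] -169.1153834497651
```

View pics/w4.png

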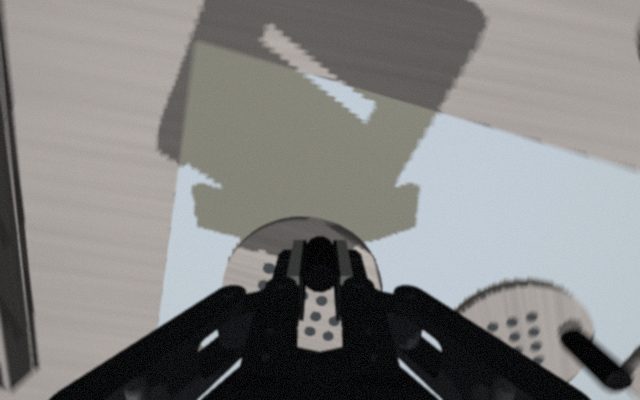

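Emit:
move_arm:
  moves:
    - [0,[-0.0105,-0.003,0],[0,0,0]]
    - [0,[-0.0105,-0.003,0],[0,0,0]]
    - [0,[-0.0105,-0.003,0],[0,0,0]]
    - [0,[-0.0105,-0.003,0],[0,0,0]]
    - [0,[-0.0105,-0.003,0],[0,0,0]]
    - [0,[-0.0105,-0.003,0],[0,0,0]]
    - [0,[-0.0105,-0.003,0],[0,0,0]]
    - [0,[-0.0105,-0.003,0],[0,0,0]]
    - [0,[0,0,0],[0,0,0]]
    - [0,[0,0,0],[0,0,0]]

```text
time: 19.52
eef_pos: [0.588, -0.1404, 0.0169]
tcp_rot: [-0.091, 0.996, -0.0, 0.0]
contact_force: [-0.3, -0.3, -2.9]
opening: 0.167
finger_force: 58.6
```

Emit:
move_arm:
  moves:
    - [0,[-0.002,-0.0006,0],[0,0,0]]
    - [0,[-0.002,-0.0006,0],[0,0,0]]
    - [0,[-0.002,-0.0006,0],[0,0,0]]
    - [0,[-0.002,-0.0006,0],[0,0,0]]
    - [0,[0,0,0],[0,0,0]]
    - [0,[0,0,0],[0,0,0]]
    - [0,[0,0,0],[0,0,0]]
    - [0,[0,0,0],[0,0,0]]
    - [0,[0,0,0],[0,0,0]]
    - [0,[0,0,0],[0,0,0]]

```text
time: 20.35
eef_pos: [0.5963, -0.1414, 0.0164]
tcp_rot: [-0.092, 0.996, -0.0, 0.0]
contact_force: [0.6, 0.0, -2.1]
opening: 0.165
finger_force: 58.8
```

```bash
python3 - <<'E'
from h import *
st=get_state();p=st['eef_pos'];print(p,st['opening'],st['contact_force'],st['wrist_torque'],np.degrees(yaw(st)))
snap('side','s4.png',(240,150,400,290),5)
E
```

```text
[ 0.59625404 -0.14135503  0.01644994] 0.16488766675941705 [ 0.58630158  0.03492612 -2.13158142] [ 0.0307916  -0.13020736  0.01725629] -169.45807427424225
```

View pics/s4.png

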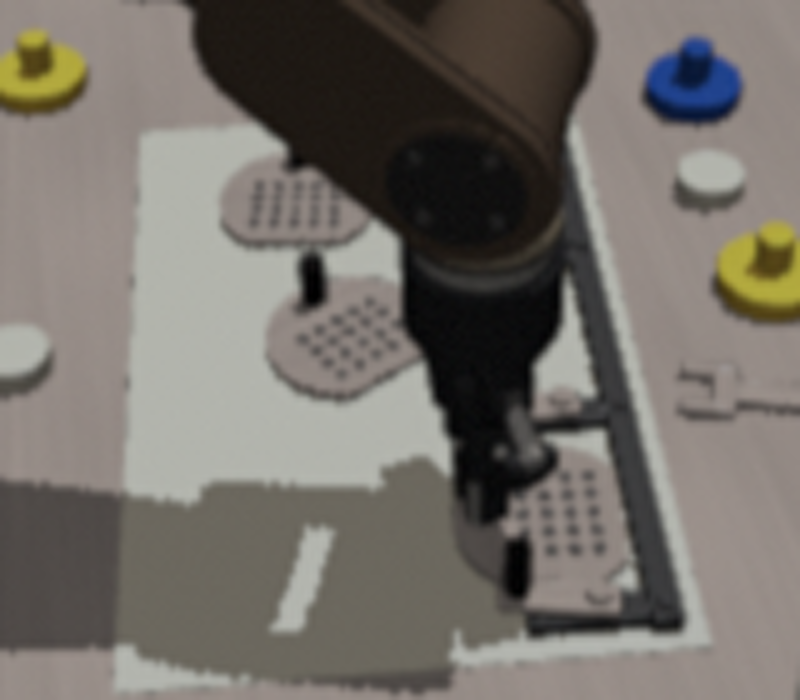

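Emit:
move_arm:
  moves:
    - [0,[-0.001,-0.0003,0],[0,0,0]]
    - [0,[0,0,0],[0,0,0]]
    - [0,[-0.001,-0.0003,0],[0,0,0]]
    - [0,[0,0,0],[0,0,0]]
    - [0,[-0.001,-0.0003,0],[0,0,0]]
    - [0,[0,0,0],[0,0,0]]
    - [0,[-0.001,-0.0003,0],[0,0,0]]
    - [0,[0,0,0],[0,0,0]]
    - [0,[0,0,0],[0,0,0]]
    - [0,[0,0,0],[0,0,0]]

```text
time: 21.23
eef_pos: [0.5983, -0.1415, 0.0164]
tcp_rot: [-0.092, 0.996, 0.001, -0.003]
contact_force: [-7.6, 0.2, 5.8]
opening: 0.164
finger_force: 59.7
```

Emit:
move_arm:
  moves:
    - [0,[-0.001,-0.0003,0],[0,0,0]]
    - [0,[-0.001,-0.0003,0],[0,0,0]]
    - [0,[0,0,0],[0,0,0]]
    - [0,[0,0,0],[0,0,0]]
    - [0.35,[0,0,0],[0,0,0]]
    - [0.35,[0,0,0],[0,0,0]]
    - [0.4,[0,0,-0.02],[0,0,0]]
    - [0.4,[0,0,-0.03],[0,0,0]]
    - [0.4,[0,0,-0.03],[0,0,0]]
    - [0.4,[0,0,0],[0,0,0]]

```text
time: 22.07
eef_pos: [0.6075, -0.1437, 0.104]
tcp_rot: [-0.092, 0.996, -0.003, 0.007]
contact_force: [1.3, -0.6, 1.8]
opening: 0.398
finger_force: 0.0
```

```bash
python3 - <<'E'
from h import *
st=get_state();p=st['eef_pos'];print(p,st['opening'],st['contact_force'],np.degrees(yaw(st)),st['qpos'])
plan([(.5,-.13,.12,190.5,.4),(.45,.0,.12,150,.4)])
E
```

```text
[ 0.60747544 -0.14373289  0.10402612] 0.39812771976847355 [ 1.30175892 -0.64710166  1.80283618] -169.43460409647724 [-3.94878579e-01  2.99526280e-01  1.80766572e+00  5.73411445e-04
  1.01941356e+00 -2.15032265e+00]
[[0.4,[0.002,0.001,0.0],[0,0,-0.114]],[0.4,[0.002,0.0,-0.001],[0,0,-0.114]],[0.4,[0.001,0.001,0.0],[0,0,-0.115]],[0.4,[0.002,0.002,0.0],[0,0,-0.114]],[0.4,[0.001,0.001,0.0],[0,0,-0.114]],[0.4,[0.002,0.002,-0.001],[0,0,-0.114]],[0.4,[0.001,0.001,0.0],[0,0,-0.115]],[0.4,[0.001,0.002,0.0],[0,0,-0.114]],[0.4,[0.0,0.002,-0.001],[0,0,-0.114]],[0.4,[0.001,0.002,0.0],[0,0,-0.114]]]
[[0.4,[0.0,0.002,0.0],[0,0,-0.114]],[0.4,[0.0,0.002,0.0],[0,0,-0.115]],[0.4,[0.0,0.002,-0.001],[0,0,-0.114]],[0.4,[0.0,0.001,0.0],[0,0,-0.114]],[0.4,[-0.001,0.002,0.0],[0,0,-0.114]],[0.4,[-0.001,0.002,-0.001],[0,0,-0.115]],[0.4,[-0.001,0.002,0.0],[0,0,-0.114]],[0.4,[-0.001,0.001,0.0],[0,0,-0.114]],[0.4,[-0.002,0.001,-0.001],[0,0,-0.114]],[0.4,[-0.001,0.002,0.0],[0,0,-0.114]]]
[[0.4,[-0.002,0.001,0.0],[0,0,-0.115]],[0.4,[-0.002,0.001,0.0],[0,0,-0.114]],[0.4,[-0.002,0.0,-0.001],[0,0,-0.114]],[0.4,[-0.002,
[... 979 characters left out ...]
[0,0,-0.114]],[0.4,[0.002,-0.001,-0.001],[0,0,-0.114]]]
[[0.4,[0.002,-0.001,0.0],[0,0,-0.114]],[0.4,[0.002,0.0,0.0],[0,0,-0.114]],[0.4,[0.002,0.0,0.0],[0,0,-0.115]],[0.4,[0.002,0.0,-0.001],[0,0,-0.114]],[0.4,[0.001,0.0,0.0],[0,0,-0.114]],[0.4,[0.004,0.02,0.0],[0,0,0.101]],[0.4,[0.005,0.019,0.0],[0,0,0.101]],[0.4,[0.008,0.018,0.0],[0,0,0.101]],[0.4,[0.009,0.018,0.0],[0,0,0.101]],[0.4,[0.011,0.016,0.0],[0,0,0.101]]]
[[0.4,[0.013,0.016,0.0],[0,0,0.101]],[0.4,[0.014,0.014,0.0],[0,0,0.101]],[0.4,[0,0,0],[0,0,0]],[0.4,[0,0,0],[0,0,0]],[0.4,[0,0,0],[0,0,0]],[0.4,[0,0,0],[0,0,0]],[0.4,[0,0,0],[0,0,0]],[0.4,[0,0,0],[0,0,0]],[0.4,[0,0,0],[0,0,0]],[0.4,[0,0,0],[0,0,0]]]
end [0.4504 0.     0.12  ] 150.0
```

```bash
sed -i 's/tt=th if w\[3\] is None else np.radians(w\[3\])/tt=th if w[3] is None else th+(np.radians(w[3])-th+np.pi)%(2*np.pi)-np.pi/' h.py; python3 - <<'E'
from h import *
st=get_state();p=st['eef_pos'];print(p)
snap('wrist','w5.png')
E
```

```text
[ 0.60747544 -0.14373289  0.10402612]
```

View pics/w5.png

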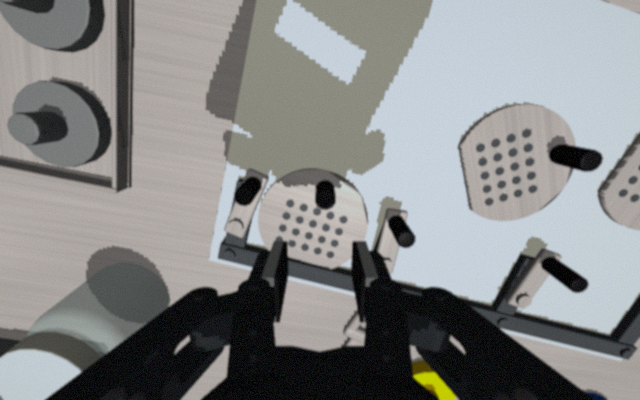

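```bash
cat > w.py <<'E'
from h import *
np.set_printoptions(suppress=True,precision=4)
def F(pts,z): return np.array([pix2w('wrist',u,v,z)[:2] for u,v in pts])
O=np.array([.6795,-.016]);yw=np.radians(-5.1);ex=np.array([np.cos(yw),np.sin(yw)]);ey=np.array([-ex[1],ex[0]])
def tray(P): return np.stack([(P-O)@ex,(P-O)@ey],-1)
E
python3 - <<'E'
from w import *
im=cv2.imread('pics/full_w5.png'); c=im[165:285,215:375]
cv2.imwrite('pics/c5.png',cv2.resize(c,None,fx=5,fy=5,interpolation=cv2.INTER_CUBIC))
E
```

```text
(no output)
```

View pics/c5.png

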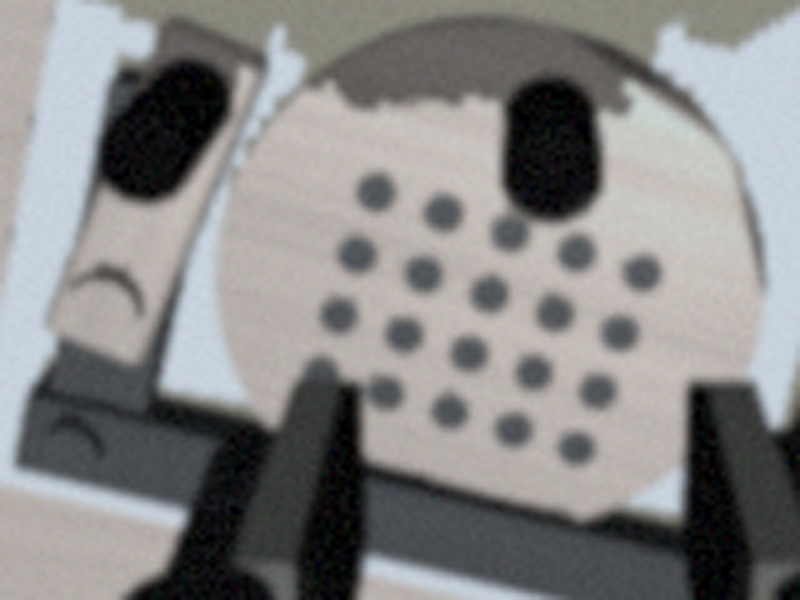

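```bash
python3 - <<'E'
from w import *
f=lambda pts,z:tray(F([(215+u/5,165+v/5) for u,v in pts],z))
g=f([(376,192),(642,272),(385,393),(577,449),(339,315),(598,391),(357,254),(620,332)],.008);print(g)
for i in range(0,8,2): d=g[i+1]-g[i];print('row deg',np.degrees(np.arctan2(d[0],d[1])))
print('flat',f([(370,465),(580,517)],.008)); 
b=f([(370,480),(680,548)],.012);print('bar',b)
print('outer L,R edge',f([(216,260),(765,285)],.008),'stud base',f([(550,185)],.008))
print('pivot',f([(60,430)],.012))
E
```

```text
[[-0.0517 -0.1561]
 [-0.0499 -0.1085]
 [-0.0154 -0.1455]
 [-0.0139 -0.1096]
 [-0.0278 -0.1569]
 [-0.026  -0.1093]
 [-0.0398 -0.1565]
 [-0.038  -0.1088]]
row deg 2.1100615180594304
row deg 2.320955880678781
row deg 2.181696329663015
row deg 2.1184766300241957
flat [[-0.0006 -0.1446]
 [-0.0007 -0.1052]]
bar [[-0.     -0.1441]
 [-0.0018 -0.0868]]
outer L,R edge [[-0.0321 -0.1797]
 [-0.0534 -0.0873]] stud base [[-0.0609 -0.1281]]
pivot [[ 0.0052 -0.199 ]]
```

```bash
cat >> w.py <<'E'
def W(x,y): return tuple(O+x*ex+y*ey)
def fin(B,th=175): # push stud of disc in bay at y=B flush
    a=W(-.115,B);b=W(-.094,B)
    plan([(*a,.08,th,0),(*a,.08,th,0,2),(*a,.018,th,0,3),(*b,.018,th,0,4)])
def btn(B,a0,a1=1.62,z=.026,n=12,up=.09,th_off=0):
    pv=np.array([-.024,B-.066])
    def at(a,zz,g,n): 
        p=pv+.04*np.array([-np.cos(a),np.sin(a)]); return (*W(*p),zz,180-5.1-np.degrees(a)+th_off,g,n)
    plan([at(a0,up,.4,6),at(a0,up,.4,2),at(a0,z,.4,4),at(a0,z,0,4)]+[at(a0+(a1-a0)*i/n,z,0,1) for i in range(1,n+1)])
E
python3 -c "
from w import *
fin(-.132)"
```

```text
[[0,[0.017,0.005,0.007],[0,0,0.091]],[0,[0.017,0.004,0.007],[0,0,0.09]],[0,[0.018,0.002,0.007],[0,0,0.091]],[0,[0.0,0.0,0.0],[0,0,0.0]],[0,[0.0,0.0,0.0],[0,0,0.0]],[0,[0.0,0.0,0.021],[0,0,0.0]],[0,[0.0,0.0,0.021],[0,0,0.0]],[0,[0.0,0.0,0.02],[0,0,0.0]],[0,[-0.005,0.0,0.0],[0,0,0.0]],[0,[-0.006,0.0,0.0],[0,0,0.0]]]
[[0,[-0.005,0.0,0.0],[0,0,0.0]],[0,[-0.005,0.0,0.0],[0,0,0.0]],[0,[0,0,0],[0,0,0]],[0,[0,0,0],[0,0,0]],[0,[0,0,0],[0,0,0]],[0,[0,0,0],[0,0,0]],[0,[0,0,0],[0,0,0]],[0,[0,0,0],[0,0,0]],[0,[0,0,0],[0,0,0]],[0,[0,0,0],[0,0,0]]]
end [ 0.5741 -0.1389  0.0183] -185.0
```

Emit:
move_arm:
  moves:
    - [0,[0.017,0.005,0.007],[0,0,0.091]]
    - [0,[0.017,0.004,0.007],[0,0,0.09]]
    - [0,[0.018,0.002,0.007],[0,0,0.09]]
    - [0,[0,0,0],[0,0,0]]
    - [0,[0,0,0],[0,0,0]]
    - [0,[0,0,0.021],[0,0,0]]
    - [0,[0,0,0.021],[0,0,0]]
    - [0,[0,0,0.02],[0,0,0]]
    - [0,[-0.005,0,0],[0,0,0]]
    - [0,[-0.005,0,0],[0,0,0]]

```text
time: 22.95
eef_pos: [0.5598, -0.1366, 0.0126]
tcp_rot: [0.043, 0.999, 0.0, -0.001]
contact_force: [0.0, 0.9, -0.1]
opening: 0.002
finger_force: 0.0
```

Emit:
move_arm:
  moves:
    - [0,[-0.005,0,0],[0,0,0]]
    - [0,[-0.005,0,0],[0,0,0]]
    - [0,[-0.003,0,0],[0,0,0]]
    - [0,[-0.002,0,0],[0,0,0]]
    - [0,[0,0,0],[0,0,0]]
    - [0,[-0.001,0,0],[0,0,0]]
    - [0,[0,0,0],[0,0,0]]
    - [0,[-0.001,0,0],[0,0,0]]
    - [0,[0,0,0],[0,0,0]]
    - [0,[0,0,0],[0,0,0]]

```text
time: 23.78
eef_pos: [0.5761, -0.1381, 0.0133]
tcp_rot: [0.043, 0.999, 0.0, -0.0]
contact_force: [-0.1, -0.0, -0.5]
opening: -0.001
finger_force: 0.0
```

Emit:
move_arm:
  moves:
    - [0,[-0.001,0,-0.003],[0,0,0]]
    - [0,[-0.001,0,0],[0,0,0]]
    - [0,[-0.001,0,0],[0,0,0]]
    - [0,[-0.001,0,0],[0,0,0]]
    - [0,[-0.001,0,0],[0,0,0]]
    - [0,[0,0,0],[0,0,0]]
    - [0,[0,0,0],[0,0,0]]
    - [0,[0,0,0],[0,0,0]]
    - [0,[0,0,0],[0,0,0]]
    - [0,[0,0,0],[0,0,0]]

```text
time: 24.62
eef_pos: [0.5792, -0.1385, 0.0161]
tcp_rot: [0.043, 0.999, 0.0, -0.003]
contact_force: [-7.2, -0.3, 3.8]
opening: -0.0
finger_force: 3.3
```

Contact is at 7 N. I'll push a little more, then back off and set up the button.

Emit:
move_arm:
  moves:
    - [0,[-0.001,0,0],[0,0,0]]
    - [0,[-0.001,0,0],[0,0,0]]
    - [0,[-0.001,0,0],[0,0,0]]
    - [0,[0,0,0],[0,0,0]]
    - [0,[0,0,0],[0,0,0]]
    - [0,[0.012,0,0],[0,0,0]]
    - [0,[0.006,0,-0.02],[0,0,0]]
    - [0,[0,0,-0.03],[0,0,0]]
    - [0,[0,0,-0.025],[0,0,0]]
    - [0,[0,0,0],[0,0,0]]

```text
time: 25.45
eef_pos: [0.5702, -0.1388, 0.0976]
tcp_rot: [0.043, 0.999, -0.002, 0.006]
contact_force: [2.1, -0.8, 1.0]
opening: -0.0
finger_force: 0.0
```

```bash
python3 -c "
from w import *
st=get_state();print(st['eef_pos'],np.degrees(yaw(st)),st['contact_force'])
btn(-.132,.3)"
```

```text
[ 0.5702 -0.1388  0.0976] 175.0265290275529 [ 2.134  -0.8047  1.0466]
[[0.4,[-0.006,-0.009,0.001],[0,0,0.05]],[0.4,[-0.006,-0.009,0.002],[0,0,0.051]],[0.4,[-0.007,-0.008,0.001],[0,0,0.05]],[0.4,[-0.007,-0.008,0.001],[0,0,0.05]],[0.4,[-0.008,-0.008,0.001],[0,0,0.051]],[0.4,[-0.008,-0.007,0.002],[0,0,0.05]],[0.4,[0.0,0.0,0.0],[0,0,0.0]],[0.4,[0.0,0.0,0.0],[0,0,0.0]],[0.4,[0.0,0.0,0.016],[0,0,0.0]],[0.4,[0.0,0.0,0.016],[0,0,0.0]]]
[[0.4,[0.0,0.0,0.016],[0,0,0.0]],[0.4,[0.0,0.0,0.016],[0,0,0.0]],[0,[0.0,0.0,0.0],[0,0,0.0]],[0,[0.0,0.0,0.0],[0,0,0.0]],[0,[0.0,0.0,0.0],[0,0,0.0]],[0,[0.0,0.0,0.0],[0,0,0.0]],[0,[0.0,0.004,0.0],[0,0,0.11]],[0,[0.0,0.005,0.0],[0,0,0.11]],[0,[-0.001,0.004,0.0],[0,0,0.11]],[0,[0.0,0.005,0.0],[0,0,0.11]]]
[[0,[0.0,0.004,0.0],[0,0,0.11]],[0,[0.0,0.004,0.0],[0,0,0.11]],[0,[-0.001,0.005,0.0],[0,0,0.11]],[0,[0.0,0.004,0.0],[0,0,0.11]],[0,[0.0,0.005,0.0],[0,0,0.11]],[0,[0.0,0.004,0.0],[0,0,0.11]],[0,[-0.001,0.004,0.0],[0,0,0.11]],[0,[0.0,0.005,0.0],[0,0,0.11]],[0,[0,0,0],[0,0,0]],[0,[0,0,0],[0,0,0]]]
end [ 0.6438 -0.1716  0.0256] 82.1
```

Emit:
move_arm:
  moves:
    - [0.4,[-0.006,-0.009,0.001],[0,0,0.05]]
    - [0.4,[-0.006,-0.009,0.002],[0,0,0.05]]
    - [0.4,[-0.007,-0.008,0.001],[0,0,0.05]]
    - [0.4,[-0.007,-0.008,0.001],[0,0,0.05]]
    - [0.4,[-0.008,-0.008,0.001],[0,0,0.05]]
    - [0.4,[-0.008,-0.007,0.002],[0,0,0.05]]
    - [0.4,[0,0,0],[0,0,0]]
    - [0.4,[0,0,0],[0,0,0]]
    - [0.4,[0,0,0.016],[0,0,0]]
    - [0.4,[0,0,0.016],[0,0,0]]
  grip_force: 30

```text
time: 26.28
eef_pos: [0.5979, -0.1941, 0.0522]
tcp_rot: [0.191, 0.982, -0.0, 0.001]
contact_force: [-0.5, -0.1, 0.0]
opening: 0.404
finger_force: 0.0
```

Emit:
move_arm:
  moves:
    - [0.4,[0,0,0.016],[0,0,0]]
    - [0.4,[0,0,0.016],[0,0,0]]
    - [0,[0,0,0],[0,0,0]]
    - [0,[0,0,0],[0,0,0]]
    - [0,[0,0,0],[0,0,0]]
    - [0,[0,0,0],[0,0,0]]
    - [0,[0,0,0],[0,0,0]]
    - [0,[0,0,0],[0,0,0]]
    - [0,[0,0,0],[0,0,0]]
    - [0,[0,0,0],[0,0,0]]

```text
time: 27.12
eef_pos: [0.5947, -0.1927, 0.0173]
tcp_rot: [0.192, 0.981, 0.001, -0.003]
contact_force: [-5.2, 2.7, -14.2]
opening: 0.17
finger_force: 29.5
```

```bash
python3 -c "
from w import *
st=get_state();p=st['eef_pos'];print(p,st['opening'],np.degrees(yaw(st)),tray(p[:2])-[-.024,-.198])"
```

```text
[ 0.5947 -0.1927  0.0173] 0.17042403408102866 157.84926297218567 [-0.0448  0.0144]
```

Emit:
move_arm:
  moves:
    - [0.4,[0,0,0],[0,0,0]]
    - [0.4,[0,0,0],[0,0,0]]
    - [0.4,[0,0,0],[0,0,0]]
    - [0.4,[0,0,0],[0,0,0]]
    - [0.4,[0,0,0],[0,0,0]]
    - [0.4,[0,0,0],[0,0,0]]
    - [0.4,[0,0,0],[0,0,0]]
    - [0.4,[0,0,0],[0,0,0]]
    - [0.4,[0,0,0],[0,0,0]]
    - [0.4,[0,0,0],[0,0,0]]

```text
time: 27.95
eef_pos: [0.597, -0.1942, 0.0192]
tcp_rot: [0.192, 0.981, 0.0, -0.0]
contact_force: [0.2, 0.3, 0.7]
opening: 0.399
finger_force: 0.0
```

Emit:
move_arm:
  moves:
    - [0.4,[0,0,-0.008],[0,0,0]]
    - [0.4,[0,0,0],[0,0,0]]
    - [0,[0,0,0],[0,0,0]]
    - [0,[0,0,0],[0,0,0]]
    - [0,[0,0,0],[0,0,0]]
    - [0,[0,0,0],[0,0,0]]
    - [0,[0,0.004,0],[0,0,0.11]]
    - [0,[0,0.005,0],[0,0,0.11]]
    - [0,[-0.001,0.004,0],[0,0,0.11]]
    - [0,[0,0.005,0],[0,0,0.11]]

```text
time: 28.78
eef_pos: [0.6073, -0.1779, 0.0279]
tcp_rot: [0.404, 0.915, 0.001, -0.001]
contact_force: [-2.1, 5.6, 6.3]
opening: 0.153
finger_force: 29.7
```

Emit:
move_arm:
  moves:
    - [0,[0,0.004,0],[0,0,0.11]]
    - [0,[0,0.004,0],[0,0,0.11]]
    - [0,[-0.001,0.005,0],[0,0,0.11]]
    - [0,[0,0.004,0],[0,0,0.11]]
    - [0,[0,0.005,0],[0,0,0.11]]
    - [0,[0,0.004,0],[0,0,0.11]]
    - [0,[-0.001,0.004,0],[0,0,0.11]]
    - [0,[0,0.005,0],[0,0,0.11]]
    - [0,[0,0,0],[0,0,0]]
    - [0,[0,0,0],[0,0,0]]

```text
time: 29.62
eef_pos: [0.6405, -0.1642, 0.028]
tcp_rot: [0.754, 0.657, 0.003, -0.004]
contact_force: [0.3, 14.9, 6.2]
opening: 0.149
finger_force: 30.0
```

```bash
python3 -c "
from w import *
st=get_state();p=st['eef_pos'];print(p,st['opening'],np.degrees(yaw(st)),tray(p[:2])-[-.024,-.198])"
```

```text
[ 0.6405 -0.1642  0.028 ] 0.14938646685944867 82.12360152745114 [-0.0017  0.0469]
```

Emit:
move_arm:
  moves:
    - [0,[0,0.002,0],[0,0,0]]
    - [0,[0,0.002,0],[0,0,0]]
    - [0,[0,0,0],[0,0,0]]
    - [0,[0,0,0],[0,0,0]]
    - [0.35,[0,0,0],[0,0,0]]
    - [0.35,[0,0,0],[0,0,0]]
    - [0.35,[0,0,0],[0,0,0]]
    - [0.35,[0,0,-0.02],[0,0,0]]
    - [0.35,[0,0,-0.03],[0,0,0]]
    - [0.35,[0,0,-0.03],[0,0,0]]

```text
time: 30.45
eef_pos: [0.6424, -0.1707, 0.1061]
tcp_rot: [0.754, 0.657, -0.001, -0.002]
contact_force: [0.1, -0.9, 0.9]
opening: 0.345
finger_force: 0.0
```

Emit:
move_arm:
  moves:
    - [0.4,[-0.03,-0.03,0],[0,0,0]]
    - [0.4,[-0.03,-0.03,0],[0,0,0]]
    - [0.4,[-0.03,-0.03,0],[0,0,0]]
    - [0.4,[-0.03,-0.03,0],[0,0,0]]
    - [0.4,[-0.03,0,0],[0,0,0]]
    - [0.4,[-0.03,0,0],[0,0,0]]
    - [0.4,[-0.03,0,0],[0,0,0]]
    - [0.4,[-0.03,0,0],[0,0,0]]
    - [0.4,[0,0,0],[0,0,0]]
    - [0.4,[0,0,0],[0,0,0]]

```text
time: 31.28
eef_pos: [0.4938, -0.3921, 0.107]
tcp_rot: [0.755, 0.656, -0.0, -0.0]
contact_force: [-0.2, 1.5, 0.0]
opening: 0.401
finger_force: 0.0
```

```bash
python3 - <<'E'
from h import *
st=get_state();p=st['eef_pos'];print(p,np.degrees(yaw(st)),st['qpos'][5])
snap('top','t3.png',(215,130,425,265),3.8)
E
```

```text
[ 0.4938166  -0.39213196  0.10701671] 82.0062863800563 -0.6922486328727502
```

View pics/t3.png

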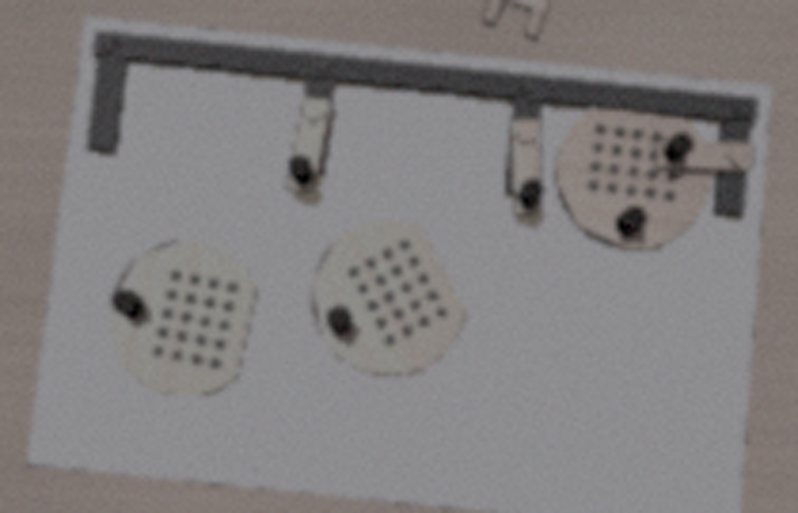

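```bash
python3 - <<'E'
from w import *
T=lambda u,v,z:tray(pix2w('top',215+(u+.5)/3.8-.5,130+(v+.5)/3.8-.5,z)[:2])
print('post',T(682,142,.052),'pivot',T(738,160,.018),'arm low edge',T(658,170,.018),T(740,170,.018))
for a in(1.2,1.4,1.57):
    p=W(-.024-.04*np.cos(a),-.198+.04*np.sin(a)); b=w2pix('top',(*p,.052)); c=w2pix('top',(*p,.018));print(a,[((q[0]-215)*3.8,(q[1]-130)*3.8) for q in(b,c)])
h=[T(*q,.008) for q in[(599,130),(657,138),(594,186),(671,197),(597,149),(594,168)]];print(h)
d=h[3]-h[2];print(np.degrees(np.arctan2(d[0],-d[1])));print('stud',T(631,215,.04))
E
```

```text
post [-0.0243 -0.1565] pivot [-0.025  -0.1977] arm low edge [-0.0363 -0.1486] [-0.0312 -0.1994]
1.2 [(np.float64(685.7217605719356), np.float64(164.41862156320587)), (np.float64(675.7467247996669), np.float64(174.0438495361955))]
1.4 [(np.float64(683.1640089759197), np.float64(151.510929872364)), (np.float64(673.2834770942917), np.float64(161.55488753519708))]
1.57 [(np.float64(683.0659782619298), np.float64(140.3954551804521)), (np.float64(673.1970433982602), np.float64(150.7992468940214))]
[array([-0.0126, -0.1111]), array([-0.0141, -0.1479]), array([-0.0485, -0.111 ]), array([-0.0506, -0.1596]), array([-0.0249, -0.1109]), array([-0.0371, -0.11  ])]
-2.4917870785890157
stud [-0.0697 -0.1312]
```

```bash
cat > meas.py <<'E'
from w import *
def barline(fn,cols):
    g=cv2.GaussianBlur(cv2.cvtColor(cv2.imread(fn),cv2.COLOR_BGR2GRAY),(3,3),0).astype(float); P=[]
    for u in cols:
        v0=int(139+(u-240)*.1); seg=g[v0:v0+20,u]; d=np.diff(seg); k=int(np.argmax(d))
        if 0<k<len(d)-1:
            a,b,c=d[k-1:k+2]; k=k+.5*(a-c)/(a-2*b+c)
        P.append(pix2w('top',u,v0+k+.5,0)[:2])
    P=np.array(P); s,i=np.polyfit(P[:,1],P[:,0],1); r=P[:,0]-s*P[:,1]-i; ok=abs(r)<.0015
    s,i=np.polyfit(P[ok,1],P[ok,0],1)
    return -np.degrees(np.arctan(s)),i,ok.sum(),len(P),r[ok].std()
def holes(im,c,rad):
    """dark blobs near c (px, full image) -> centroids"""
    s=6;x0,y0=int(c[0]-rad),int(c[1]-rad); g=cv2.cvtColor(im,cv2.COLOR_BGR2GRAY)[y0:y0+2*rad,x0:x0+2*rad]
    g=cv2.resize(g,None,fx=s,fy=s,interpolation=cv2.INTER_CUBIC)
    bh=cv2.morphologyEx(g,cv2.MORPH_BLACKHAT,cv2.getStructuringElement(cv2.MORPH_ELLIPSE,(31,31)))
    _,b=cv2.threshold(bh,0,255,cv2.THRESH_OTSU); n,_,st,ce=cv2.connectedComponentsWithStats(b)
    A=np.median(st[1:,4][st[1:,4]>60]); k=[i for i in range(1,n) if .5*A<st[i,4]<1.7*A]
    return (ce[k]+.5)/s-.5+[x0,y0]
def disc(im,c,rad,z=.008,cam='top'):
    h=np.array([pix2w(cam,u,v,z)[:2] for u,v in holes(im,c,rad)])
    # grid angle mod 90 via pair vectors of nearest spacing (~12mm)
    D=(h[:,None]-h[None]).reshape(-1,2); L=np.hypot(*D.T); m=(L>.009)&(L<.015)
    a=np.arctan2(D[m,1],D[m,0]); ang=np.degrees(np.angle(np.exp(4j*a).mean()))/4
    return len(h),h.mean(0),ang
if __name__=='__main__':
    im=cv2.imread('pics/full_t3.png')
    print('bar',barline('pics/full_t3.png',list(range(252,292))+list(range(306,346))+list(range(410,413))))
    for n,c in dict(R=(215+628/3.8,130+162/3.8),M=(215+398/3.8,130+293/3.8),L=(215+200/3.8,130+320/3.8)).items(): print(n,disc(im,c,15))
E
python3 meas.py
```

```text
bar (np.float64(-5.263865307656801), np.float64(0.6826357963387402), np.int64(77), 83, np.float64(0.0006903584735743091))
R (20, array([ 0.6346, -0.1463]), np.float64(-6.5381473574923055))
M (20, array([0.5532, 0.0004]), np.float64(28.72883354443889))
L (21, array([0.5352, 0.1267]), np.float64(-11.176469272572522))
```

```bash
python3 - <<'E'
from w import *
plan([(.535,.035,.09,118.8,.5),(.535,.035,.09,118.8,.5,2),(.535,.035,.016,118.8,.5,3)])
E
```

```text
[[0.5,[0.033,-0.001,0.001],[0,0,-0.049]],[0.5,[0.033,0.0,0.002],[0,0,-0.05]],[0.5,[0.033,0.002,0.001],[0,0,-0.049]],[0.5,[0.032,0.003,0.001],[0,0,-0.049]],[0.5,[0.033,0.005,0.001],[0,0,-0.049]],[0.5,[0.032,0.007,0.002],[0,0,-0.05]],[0.5,[0.032,0.008,0.001],[0,0,-0.049]],[0.5,[0.031,0.01,0.001],[0,0,-0.049]],[0.5,[0.031,0.011,0.002],[0,0,-0.05]],[0.5,[0.03,0.013,0.001],[0,0,-0.049]]]
[[0.5,[0.03,0.015,0.001],[0,0,-0.049]],[0.5,[0.029,0.015,0.001],[0,0,-0.049]],[0.5,[0.028,0.018,0.002],[0,0,-0.05]],[0.5,[0.0,0.0,0.0],[0,0,0.0]],[0.5,[0.0,0.0,0.0],[0,0,0.0]],[0.5,[0.0,0.0,0.025],[0,0,0.0]],[0.5,[0.0,0.0,0.024],[0,0,0.0]],[0.5,[0.0,0.0,0.025],[0,0,0.0]],[0.5,[0,0,0],[0,0,0]],[0.5,[0,0,0],[0,0,0]]]
end [0.5354 0.0353 0.0158] 118.8
```

Emit:
move_arm:
  moves:
    - [0.5,[0.033,-0.001,0.001],[0,0,-0.049]]
    - [0.5,[0.033,0,0.002],[0,0,-0.049]]
    - [0.5,[0.033,0.002,0.001],[0,0,-0.049]]
    - [0.5,[0.032,0.003,0.001],[0,0,-0.049]]
    - [0.5,[0.033,0.005,0.001],[0,0,-0.049]]
    - [0.5,[0.032,0.007,0.002],[0,0,-0.05]]
    - [0.5,[0.032,0.008,0.001],[0,0,-0.049]]
    - [0.5,[0.031,0.01,0.001],[0,0,-0.049]]
    - [0.5,[0.031,0.011,0.002],[0,0,-0.05]]
    - [0.5,[0.03,0.013,0.001],[0,0,-0.05]]
  grip_force: 60

```text
time: 32.17
eef_pos: [0.5249, -0.0601, 0.0939]
tcp_rot: [0.569, 0.823, -0.0, -0.0]
contact_force: [0.3, 0.5, -0.6]
opening: 0.498
finger_force: 0.0
```

Emit:
move_arm:
  moves:
    - [0.5,[0.03,0.015,0.001],[0,0,-0.049]]
    - [0.5,[0.029,0.015,0.001],[0,0,-0.049]]
    - [0.5,[0.028,0.018,0.002],[0,0,-0.05]]
    - [0.5,[0,0,0],[0,0,0]]
    - [0.5,[0,0,0],[0,0,0]]
    - [0.5,[0,0,0.025],[0,0,0]]
    - [0.5,[0,0,0.024],[0,0,0]]
    - [0.5,[0,0,0.025],[0,0,0]]
    - [0.5,[0,0,0],[0,0,0]]
    - [0.5,[0,0,0],[0,0,0]]

```text
time: 33.0
eef_pos: [0.5339, 0.0354, 0.0151]
tcp_rot: [0.508, 0.861, -0.001, -0.002]
contact_force: [1.3, -0.5, -0.1]
opening: 0.508
finger_force: 0.0
```

Emit:
move_arm:
  moves:
    - [0,[0,0,0],[0,0,0]]
    - [0,[0,0,0],[0,0,0]]
    - [0,[0,0,0],[0,0,0]]
    - [0,[0,0,0],[0,0,0]]
    - [0,[0,0,0],[0,0,0]]
    - [0,[0,0,0],[0,0,0]]
    - [0,[0,0,0],[0,0,0]]
    - [0,[0,0,0],[0,0,0]]
    - [0,[0,0,0],[0,0,0]]
    - [0,[0,0,0],[0,0,0]]

```text
time: 33.83
eef_pos: [0.5371, 0.0354, 0.0185]
tcp_rot: [0.508, 0.861, 0.0, 0.002]
contact_force: [-1.9, -0.9, 5.9]
opening: 0.158
finger_force: 58.9
```

```bash
sed -i 's/^O=.*/O=np.array([.680,-.016]);yw=np.radians(-5.3);ex=np.array([np.cos(yw),np.sin(yw)]);ey=np.array([-ex[1],ex[0]])/' w.py; cat >> w.py <<'E'
def turn_in(f0,B,n,pre=-.13,fend=-5.3,stop=-.078):
    st=get_state();p=st['eef_pos'];th=np.degrees(yaw(st));print(p,th,st['opening'],st['contact_force'])
    fr=np.radians(f0);c0=p[:2]+ER*np.array([np.cos(fr),np.sin(fr)]);c1=np.array(W(pre,B));print('c0',c0,'c1',c1)
    e=np.radians(fend);s1=np.array(W(stop,B))
    plan(arc(c0,f0,c1,fend,n,th,p[2])+[(*s1,p[2],th+fend-f0,0)],lin=.012)
E
python3 -c "
from w import *
turn_in(-61.3,0,10)"
```

```text
[0.5371 0.0354 0.0185] 118.94068793692868 0.15799193156068167 [-1.9135 -0.9422  5.948 ]
c0 [0.5534 0.0056] c1 [ 0.5506 -0.004 ]
[[0,[-0.001,-0.004,0.0],[0,0,-0.098]],[0,[-0.001,-0.004,0.0],[0,0,-0.097]],[0,[0.0,-0.004,0.0],[0,0,-0.098]],[0,[-0.001,-0.004,0.0],[0,0,-0.098]],[0,[0.0,-0.005,0.0],[0,0,-0.098]],[0,[-0.001,-0.004,0.0],[0,0,-0.097]],[0,[0.0,-0.004,0.0],[0,0,-0.098]],[0,[0.0,-0.005,0.0],[0,0,-0.098]],[0,[-0.001,-0.004,0.0],[0,0,-0.098]],[0,[0.0,-0.004,0.0],[0,0,-0.097]]]
[[0,[-0.011,0.0,0.0],[0,0,0.0]],[0,[-0.01,0.0,0.0],[0,0,0.0]],[0,[-0.011,0.0,0.0],[0,0,0.0]],[0,[-0.011,0.0,0.0],[0,0,0.0]],[0,[-0.011,0.0,0.0],[0,0,0.0]],[0,[-0.01,0.0,0.0],[0,0,0.0]],[0,[-0.011,0.0,0.0],[0,0,0.0]],[0,[-0.011,-0.001,0.0],[0,0,0.0]],[0,[0,0,0],[0,0,0]],[0,[0,0,0],[0,0,0]]]
end [ 0.6027 -0.0093  0.0185] 174.9
```

Emit:
move_arm:
  moves:
    - [0,[-0.001,-0.004,-0.002],[0,0,-0.098]]
    - [0,[-0.001,-0.004,0],[0,0,-0.098]]
    - [0,[0,-0.004,0],[0,0,-0.098]]
    - [0,[-0.001,-0.004,0],[0,0,-0.098]]
    - [0,[0,-0.005,0],[0,0,-0.098]]
    - [0,[-0.001,-0.004,0],[0,0,-0.097]]
    - [0,[0,-0.004,0],[0,0,-0.098]]
    - [0,[0,-0.005,0],[0,0,-0.098]]
    - [0,[-0.001,-0.004,0],[0,0,-0.098]]
    - [0,[0,-0.004,0],[0,0,-0.097]]

```text
time: 34.67
eef_pos: [0.5158, -0.0005, 0.0186]
tcp_rot: [0.042, 0.999, -0.0, 0.001]
contact_force: [-0.1, -1.0, -2.5]
opening: 0.157
finger_force: 58.8
```

Emit:
move_arm:
  moves:
    - [0,[0,0,0],[0,0,0]]
    - [0,[0,0,0],[0,0,0]]
    - [0,[-0.011,0,0],[0,0,0]]
    - [0,[-0.011,0,0],[0,0,0]]
    - [0,[-0.011,0,0],[0,0,0]]
    - [0,[-0.011,0,0],[0,0,0]]
    - [0,[0,0,0],[0,0,0]]
    - [0,[0,0,0],[0,0,0]]
    - [0,[0,0,0],[0,0,0]]
    - [0,[0,0,0],[0,0,0]]

```text
time: 35.5
eef_pos: [0.5595, -0.0039, 0.0185]
tcp_rot: [0.044, 0.999, 0.0, 0.001]
contact_force: [1.2, 0.9, -0.3]
opening: 0.163
finger_force: 58.9
```

```bash
python3 - <<'E'
from w import *
st=get_state();p=st['eef_pos'];print(p,np.degrees(yaw(st)),st['opening'],st['contact_force'],tray(p[:2]))
E
```

```text
[ 0.5595 -0.0039  0.0185] 174.94041008428272 0.16330605646536167 [ 1.2369  0.8969 -0.3397] [-0.1211  0.0009]
```

Emit:
move_arm:
  moves:
    - [0,[-0.011,0,0],[0,0,0]]
    - [0,[-0.011,0,0],[0,0,0]]
    - [0,[-0.011,0,0],[0,0,0]]
    - [0,[-0.01,0,0],[0,0,0]]
    - [0,[0,0,0],[0,0,0]]
    - [0,[-0.002,0,0],[0,0,0]]
    - [0,[-0.001,0,0],[0,0,0]]
    - [0,[-0.001,0,0],[0,0,0]]
    - [0,[-0.001,0,0],[0,0,0]]
    - [0,[0,0,0],[0,0,0]]

```text
time: 36.33
eef_pos: [0.6053, -0.008, 0.0185]
tcp_rot: [0.044, 0.999, 0.0, -0.002]
contact_force: [-5.1, 0.4, 6.2]
opening: 0.164
finger_force: 59.3
```

Emit:
move_arm:
  moves:
    - [0,[-0.001,0,0],[0,0,0]]
    - [0,[-0.001,0,0],[0,0,0]]
    - [0,[0.002,0,0],[0,0,0]]
    - [0.35,[0,0,0],[0,0,0]]
    - [0.35,[0,0,0],[0,0,0]]
    - [0.35,[0,0,-0.02],[0,0,0]]
    - [0.35,[0,0,-0.03],[0,0,0]]
    - [0,[0.022,0,0],[0,0,0]]
    - [0,[0.022,0,0],[0,0,0]]
    - [0,[0,0,0],[0,0,0]]

```text
time: 37.17
eef_pos: [0.5597, -0.0036, 0.0675]
tcp_rot: [0.044, 0.999, 0.0, -0.002]
contact_force: [0.0, -0.5, -1.2]
opening: 0.001
finger_force: 0.0
```

Emit:
move_arm:
  moves:
    - [0,[0,0,0],[0,0,0]]
    - [0,[0,0,0],[0,0,0]]
    - [0,[0,0,0],[0,0,0]]
    - [0,[0,0,0],[0,0,0]]
    - [0,[0,0,0],[0,0,0]]
    - [0,[0,0,0],[0,0,0]]
    - [0,[0,0,0],[0,0,0]]
    - [0,[0,0,0.02],[0,0,0]]
    - [0,[0,0,0.02],[0,0,0]]
    - [0,[0,0,0],[0,0,0]]

```text
time: 38.0
eef_pos: [0.5604, -0.0039, 0.0246]
tcp_rot: [0.044, 0.999, 0.001, -0.004]
contact_force: [-1.1, -0.1, -1.2]
opening: 0.001
finger_force: 0.0
```

```bash
python3 - <<'E'
from w import *
st=get_state();p=st['eef_pos'];print(p,np.degrees(yaw(st)),st['opening'],st['contact_force'],tray(p[:2]))
im=read_camera('side')[:,:,::-1].copy();cv2.imwrite('pics/full_s6.png',im)
cv2.imwrite('pics/s6.png',cv2.resize(im[150:290,260:400],None,fx=4,fy=4,interpolation=cv2.INTER_CUBIC))
E
```

```text
[ 0.5604 -0.0039  0.0246] 174.9623890241153 0.0014033129344951682 [-1.0543 -0.142  -1.1842] [-0.1202  0.001 ]
```

Emit:
move_arm:
  moves:
    - [0,[-0.008,0,0.006],[0,0,0]]
    - [0,[-0.008,0,0],[0,0,0]]
    - [0,[-0.008,0,0],[0,0,0]]
    - [0,[0,0,0],[0,0,0]]
    - [0,[-0.002,0,0],[0,0,0]]
    - [0,[-0.002,0,0],[0,0,0]]
    - [0,[-0.002,0,0],[0,0,0]]
    - [0,[-0.001,0,0],[0,0,0]]
    - [0,[-0.001,0,0],[0,0,0]]
    - [0,[0,0,0],[0,0,0]]

```text
time: 38.88
eef_pos: [0.5915, -0.0067, 0.022]
tcp_rot: [0.043, 0.999, 0.0, -0.006]
contact_force: [-11.4, 0.3, 7.6]
opening: 0.004
finger_force: 5.4
```

Emit:
move_arm:
  moves:
    - [0,[-0.001,0,0],[0,0,0]]
    - [0,[0,0,0],[0,0,0]]
    - [0,[0.014,0,0],[0,0,0]]
    - [0,[0.006,0,-0.03],[0,0,0]]
    - [0,[0,0,-0.04],[0,0,0]]
    - [0.4,[0,-0.02,0],[0,0,0]]
    - [0.4,[0,-0.02,0],[0,0,0]]
    - [0.4,[0,-0.02,0],[0,0,0]]
    - [0.4,[0,0,0],[0,0,0]]
    - [0.4,[0,0,0],[0,0,0]]
  grip_force: 30

```text
time: 39.72
eef_pos: [0.5713, -0.066, 0.0926]
tcp_rot: [0.045, 0.999, 0.0, 0.0]
contact_force: [-0.6, 0.3, 0.0]
opening: 0.401
finger_force: 0.0
```

Emit:
move_arm:
  moves:
    - [0.4,[0,0,0],[0,0,0]]
    - [0.4,[0,0,0],[0,0,0]]
    - [0.4,[0,0,0],[0,0,0]]
    - [0.4,[0,0,0],[0,0,0]]
    - [0.4,[0,0,0],[0,0,0]]
    - [0.4,[0,0,0],[0,0,0]]
    - [0.4,[0,0,0],[0,0,0]]
    - [0.4,[0,0,0],[0,0,0]]
    - [0.4,[0,0,0],[0,0,0]]
    - [0.4,[0,0,0],[0,0,0]]

```text
time: 40.55
eef_pos: [0.5711, -0.0653, 0.0924]
tcp_rot: [0.044, 0.999, -0.0, 0.0]
contact_force: [0.6, 0.8, 0.6]
opening: 0.401
finger_force: 0.0
```

```bash
python3 -c "
from w import *
st=get_state();p=st['eef_pos'];print(p,np.degrees(yaw(st)),tray(p[:2]))
btn(0,-.05,1.62,n=15)"
```

```text
[ 0.5711 -0.0653  0.0924] 174.97091863122694 [-0.1039 -0.0592]
[[0.4,[-0.007,-0.002,0.0],[0,0,-0.008]],[0.4,[-0.006,-0.001,0.001],[0,0,-0.008]],[0.4,[-0.007,-0.002,0.0],[0,0,-0.008]],[0.4,[-0.007,-0.001,0.001],[0,0,-0.009]],[0.4,[-0.006,-0.002,0.0],[0,0,-0.008]],[0.4,[-0.007,-0.002,0.0],[0,0,-0.008]],[0.4,[0.0,0.0,0.0],[0,0,0.0]],[0.4,[0.0,0.0,0.0],[0,0,0.0]],[0.4,[0.0,0.0,0.016],[0,0,0.0]],[0.4,[0.0,0.0,0.016],[0,0,0.0]]]
[[0.4,[0.0,0.0,0.016],[0,0,0.0]],[0.4,[0.0,0.0,0.016],[0,0,0.0]],[0,[0.0,0.0,0.0],[0,0,0.0]],[0,[0.0,0.0,0.0],[0,0,0.0]],[0,[0.0,0.0,0.0],[0,0,0.0]],[0,[0.0,0.0,0.0],[0,0,0.0]],[0,[0.0,0.005,0.0],[0,0,0.112]],[0,[0.0,0.004,0.0],[0,0,0.111]],[0,[0.0,0.005,0.0],[0,0,0.111]],[0,[-0.001,0.004,0.0],[0,0,0.112]]]
[[0,[0.0,0.004,0.0],[0,0,0.111]],[0,[0.0,0.005,0.0],[0,0,0.111]],[0,[-0.001,0.004,0.0],[0,0,0.112]],[0,[0.0,0.005,0.0],[0,0,0.111]],[0,[0.0,0.004,0.0],[0,0,0.111]],[0,[0.0,0.005,0.0],[0,0,0.112]],[0,[-0.001,0.004,0.0],[0,0,0.111]],[0,[0.0,0.005,0.0],[0,0,0.111]],[0,[0.0,0.004,0.0],[0,0,0.112]],[0,[0.0,0.004,0.0],[0,0,0.111]]]
[[0,[-0.001,0.005,0.0],[0,0,0.111]],[0,[0,0,0],[0,0,0]],[0,[0,0,0],[0,0,0]],[0,[0,0,0],[0,0,0]],[0,[0,0,0],[0,0,0]],[0,[0,0,0],[0,0,0]],[0,[0,0,0],[0,0,0]],[0,[0,0,0],[0,0,0]],[0,[0,0,0],[0,0,0]],[0,[0,0,0],[0,0,0]]]
end [ 0.6557 -0.0403  0.0264] 82.1
```

Emit:
move_arm:
  moves:
    - [0.4,[-0.007,-0.002,0],[0,0,-0.008]]
    - [0.4,[-0.006,-0.001,0.001],[0,0,-0.008]]
    - [0.4,[-0.007,-0.002,0],[0,0,-0.008]]
    - [0.4,[-0.007,-0.001,0.001],[0,0,-0.008]]
    - [0.4,[-0.007,-0.002,0],[0,0,-0.008]]
    - [0.4,[-0.007,-0.002,0],[0,0,-0.008]]
    - [0.4,[0,0,0],[0,0,0]]
    - [0.4,[0,0,0],[0,0,0]]
    - [0.4,[0,0,0.016],[0,0,0]]
    - [0.4,[0,0,0.016],[0,0,0]]

```text
time: 41.38
eef_pos: [0.6123, -0.0783, 0.0593]
tcp_rot: [0.02, 1.0, -0.0, 0.001]
contact_force: [0.9, 0.8, -0.3]
opening: 0.402
finger_force: 0.0
```

Emit:
move_arm:
  moves:
    - [0.4,[0,0,0.016],[0,0,0]]
    - [0.4,[0,0,0.016],[0,0,0]]
    - [0.4,[0,0,0],[0,0,0]]
    - [0.4,[0,0,0],[0,0,0]]
    - [0,[0,0,0],[0,0,0]]
    - [0,[0,0,0],[0,0,0]]
    - [0,[0,0,0],[0,0,0]]
    - [0,[0,0,0],[0,0,0]]
    - [0,[0,0,0],[0,0,0]]
    - [0,[0,0,0],[0,0,0]]

```text
time: 42.22
eef_pos: [0.6122, -0.0784, 0.0278]
tcp_rot: [0.02, 1.0, -0.0, 0.001]
contact_force: [-1.5, -0.5, 6.1]
opening: 0.151
finger_force: 29.8
```

Emit:
move_arm:
  moves:
    - [0,[0,0.005,0],[0,0,0.112]]
    - [0,[0,0.004,0],[0,0,0.112]]
    - [0,[0,0.005,0],[0,0,0.111]]
    - [0,[-0.001,0.004,0],[0,0,0.111]]
    - [0,[0,0.004,0],[0,0,0.111]]
    - [0,[0,0.005,0],[0,0,0.111]]
    - [0,[-0.001,0.004,0],[0,0,0.112]]
    - [0,[0,0.005,0],[0,0,0.111]]
    - [0,[0,0.004,0],[0,0,0.111]]
    - [0,[0,0.005,0],[0,0,0.112]]

```text
time: 43.05
eef_pos: [0.6347, -0.0414, 0.0277]
tcp_rot: [0.548, 0.837, 0.0, -0.001]
contact_force: [-4.3, 2.1, 9.1]
opening: 0.15
finger_force: 30.3
```

Emit:
move_arm:
  moves:
    - [0,[-0.001,0.004,0],[0,0,0.111]]
    - [0,[0,0.005,0],[0,0,0.111]]
    - [0,[0,0.004,0],[0,0,0.112]]
    - [0,[0,0.004,0],[0,0,0.111]]
    - [0,[-0.001,0.005,0],[0,0,0.111]]
    - [0,[0,0.002,0],[0,0,0]]
    - [0,[0,0,0],[0,0,0]]
    - [0,[0,0,0],[0,0,0]]
    - [0.35,[0,0,0],[0,0,0]]
    - [0.35,[0,0,0],[0,0,0]]

```text
time: 43.88
eef_pos: [0.6588, -0.0403, 0.0262]
tcp_rot: [0.754, 0.657, 0.0, 0.0]
contact_force: [-0.0, 0.1, -0.0]
opening: 0.35
finger_force: 0.0
```

Emit:
move_arm:
  moves:
    - [0.35,[0,0,0],[0,0,0]]
    - [0.35,[0,0,-0.02],[0,0,0]]
    - [0.35,[0,0,-0.03],[0,0,0]]
    - [0.35,[0,0,-0.03],[0,0,0]]
    - [0.4,[-0.03,-0.03,0],[0,0,0]]
    - [0.4,[-0.03,-0.03,0],[0,0,0]]
    - [0.4,[-0.03,-0.03,0],[0,0,0]]
    - [0.4,[-0.03,-0.03,0],[0,0,0]]
    - [0.4,[-0.03,0,0],[0,0,0]]
    - [0.4,[-0.03,0,0],[0,0,0]]

```text
time: 44.72
eef_pos: [0.5149, -0.201, 0.1053]
tcp_rot: [0.755, 0.656, -0.0, -0.001]
contact_force: [1.1, -0.9, 0.4]
opening: 0.398
finger_force: 0.0
```

Emit:
move_arm:
  moves:
    - [0.4,[-0.03,0,0],[0,0,0]]
    - [0.4,[-0.03,0,0],[0,0,0]]
    - [0.4,[-0.03,0,0],[0,0,0]]
    - [0.4,[-0.03,0,0],[0,0,0]]
    - [0.4,[-0.03,0,0],[0,0,0]]
    - [0.4,[-0.03,0,0],[0,0,0]]
    - [0.4,[0,0,0],[0,0,0]]
    - [0.4,[0,0,0],[0,0,0]]
    - [0.4,[0,0,0],[0,0,0]]
    - [0.4,[0,0,0],[0,0,0]]

```text
time: 45.55
eef_pos: [0.4924, -0.3776, 0.1058]
tcp_rot: [0.754, 0.657, 0.0, -0.001]
contact_force: [0.1, 0.1, 0.1]
opening: 0.402
finger_force: 0.0
```

```bash
cat > chk.py <<'E'
import sys
from meas import *
n=sys.argv[1]; im=read_camera('top')[:,:,::-1].copy(); cv2.imwrite(f'pics/full_{n}.png',im)
st=get_state();print(st['eef_pos'],np.degrees(yaw(st)),st['qpos'][5])
print('bar',barline(f'pics/full_{n}.png',list(range(252,292))+list(range(306,346))))
def at(P,z): return w2pix('top',(*P,z))
for nm,P in dict(R=W(-.03,-.132),M=W(-.03,0),L=W(-.03,.132)).items():
    try:
        k,h,a=disc(im,at(P,.008),15); print(nm,'bay',k,h,tray(h),a)
    except Exception as e: print(nm,'-',e)
for nm,P in dict(L0=(.5352,.1267)).items():
    k,h,a=disc(im,at(P,.008),15); print(nm,k,h,a)
c=im[130:265,215:425]; cv2.imwrite(f'pics/{n}.png',cv2.resize(c,None,fx=3.8,fy=3.8,interpolation=cv2.INTER_CUBIC))
# posts: darkest blob near expected
g=cv2.cvtColor(im,cv2.COLOR_BGR2GRAY)
for B in(.132,0,-.132):
    best=[]
    for a in np.arange(-.3,1.61,.05):
        p=W(-.024-.04*np.cos(a),B-.066+.04*np.sin(a)); v=0
        for z in(.030,.037,.045,.05):
            u=at(p,z); v+=cv2.getRectSubPix(g,(5,5),(float(u[0]),float(u[1]))).mean()
        best.append((v,a))
    print('button',B,min(best))
E
python3 chk.py t4
```

```text
[ 0.4925 -0.3775  0.1059] 82.10675784398963 -0.6795767139654354
bar (np.float64(-4.7923462683377425), np.float64(0.6836606952041692), np.int64(75), 80, np.float64(0.0006375406104360979))
R bay 20 [ 0.6347 -0.1463] [-0.0331 -0.134 ] -6.707889418484422
M bay 19 [ 0.6465 -0.0111] [-0.0338  0.0018] -7.299063802392583
L bay 3 [0.6958 0.1209] [0.003  0.1378] nan
L0 21 [0.5353 0.1269] -11.295048234329169
button 0.132 (np.float64(156.68), np.float64(0.09999999999999992))
button 0 (np.float64(158.24), np.float64(1.5499999999999996))
button -0.132 (np.float64(157.56), np.float64(1.5499999999999996))meas.py:24: RuntimeWarning: Mean of empty slice.
  a=np.arctan2(D[m,1],D[m,0]); ang=np.degrees(np.angle(np.exp(4j*a).mean()))/4
  ret = ret.dtype.type(ret / rcount)
```

```bash
python3 - <<'E'
import cv2
im=cv2.imread('pics/full_t4.png')[142:202,298:418]
cv2.imwrite('pics/c7.png',cv2.resize(cv2.convertScaleAbs(im,alpha=1.5),None,fx=6.6,fy=6.6,interpolation=cv2.INTER_CUBIC))
E
```

```text
(no output)
```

View pics/c7.png

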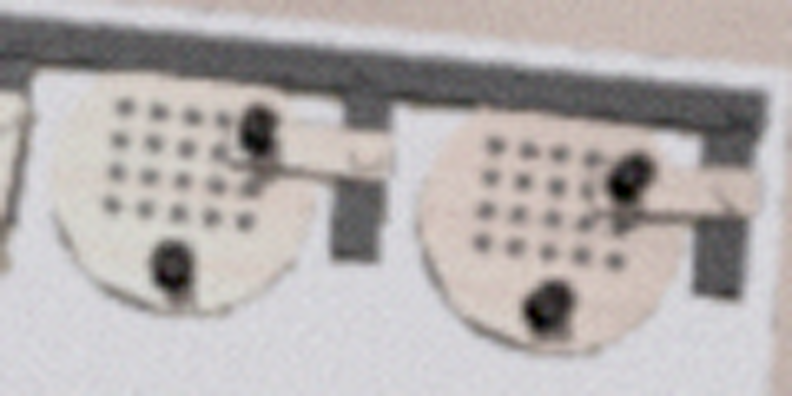

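```bash
python3 - <<'E'
from w import *
plan([(.5434,.165,.09,78,.5),(.5434,.165,.09,78,.5,1),(.5434,.165,.018,78,.5,3)],lin=.037)
E
```

```text
[[0.5,[0.036,-0.002,0.001],[0,0,0.005]],[0.5,[0.037,-0.001,0.001],[0,0,0.005]],[0.5,[0.036,-0.002,0.001],[0,0,0.004]],[0.5,[0.036,-0.002,0.001],[0,0,0.005]],[0.5,[0.036,-0.003,0.001],[0,0,0.005]],[0.5,[0.037,-0.002,0.001],[0,0,0.005]],[0.5,[0.036,-0.003,0.001],[0,0,0.004]],[0.5,[0.036,-0.003,0.002],[0,0,0.005]],[0.5,[0.036,-0.003,0.001],[0,0,0.005]],[0.5,[0.036,-0.003,0.001],[0,0,0.005]]]
[[0.5,[0.037,-0.003,0.001],[0,0,0.005]],[0.5,[0.036,-0.004,0.001],[0,0,0.004]],[0.5,[0.036,-0.003,0.001],[0,0,0.005]],[0.5,[0.036,-0.004,0.001],[0,0,0.005]],[0.5,[0.036,-0.004,0.001],[0,0,0.005]],[0.5,[0.0,0.0,0.0],[0,0,0.0]],[0.5,[0.0,0.0,0.024],[0,0,0.0]],[0.5,[0.0,0.0,0.024],[0,0,0.0]],[0.5,[0.0,0.0,0.024],[0,0,0.0]],[0.5,[0,0,0],[0,0,0]]]
end [0.5437 0.1649 0.0179] 78.0
```

Emit:
move_arm:
  moves:
    - [0.5,[0.036,-0.002,0.001],[0,0,0.005]]
    - [0.5,[0.037,-0.001,0.001],[0,0,0.005]]
    - [0.5,[0.036,-0.002,0.001],[0,0,0.005]]
    - [0.5,[0.036,-0.002,0.001],[0,0,0.005]]
    - [0.5,[0.036,-0.003,0.001],[0,0,0.005]]
    - [0.5,[0.037,-0.002,0.001],[0,0,0.005]]
    - [0.5,[0.036,-0.003,0.001],[0,0,0.005]]
    - [0.5,[0.036,-0.003,0.002],[0,0,0.005]]
    - [0.5,[0.036,-0.003,0.001],[0,0,0.005]]
    - [0.5,[0.036,-0.003,0.001],[0,0,0.005]]
  grip_force: 60

```text
time: 46.43
eef_pos: [0.5264, -0.0147, 0.0954]
tcp_rot: [0.77, 0.638, 0.0, 0.0]
contact_force: [0.6, 0.1, 0.0]
opening: 0.5
finger_force: 0.0
```

Emit:
move_arm:
  moves:
    - [0.5,[0.037,-0.003,0.001],[0,0,0.005]]
    - [0.5,[0.036,-0.004,0.001],[0,0,0.005]]
    - [0.5,[0.036,-0.003,0.001],[0,0,0.005]]
    - [0.5,[0.036,-0.004,0.001],[0,0,0.005]]
    - [0.5,[0.036,-0.004,0.001],[0,0,0.002]]
    - [0.5,[0,0,0],[0,0,0]]
    - [0.5,[0,0,0.024],[0,0,0]]
    - [0.5,[0,0,0.024],[0,0,0]]
    - [0.5,[0,0,0.024],[0,0,0]]
    - [0.5,[0,0,0],[0,0,0]]

```text
time: 47.27
eef_pos: [0.5403, 0.1636, 0.0134]
tcp_rot: [0.777, 0.629, -0.004, -0.003]
contact_force: [-1.6, -0.5, -0.1]
opening: 0.502
finger_force: 0.0
```

Emit:
move_arm:
  moves:
    - [0.5,[0,0,0],[0,0,0]]
    - [0.5,[0,0,0],[0,0,0]]
    - [0,[0,0,0],[0,0,0]]
    - [0,[0,0,0],[0,0,0]]
    - [0,[0,0,0],[0,0,0]]
    - [0,[0,0,0],[0,0,0]]
    - [0,[0,0,0],[0,0,0]]
    - [0,[0,0,0],[0,0,0]]
    - [0,[0,0,0],[0,0,0]]
    - [0,[0,0,0],[0,0,0]]

```text
time: 48.1
eef_pos: [0.5461, 0.1637, 0.0204]
tcp_rot: [0.778, 0.629, 0.001, 0.0]
contact_force: [-2.7, -0.3, 6.5]
opening: 0.159
finger_force: 58.6
```

```bash
python3 -c "
from w import *
turn_in(-101.3,.132,16,fend=-4.5)"
```

```text
[0.5461 0.1637 0.0204] 77.89730998643547 0.15914795806634108 [-2.7004 -0.3393  6.532 ]
c0 [0.5394 0.1304] c1 [0.5627 0.1274]
[[0,[0.0,-0.002,0.0],[0,0,-0.106]],[0,[0.0,-0.002,0.0],[0,0,-0.105]],[0,[-0.001,-0.002,0.0],[0,0,-0.106]],[0,[0.0,-0.003,0.0],[0,0,-0.105]],[0,[-0.001,-0.002,0.0],[0,0,-0.106]],[0,[-0.001,-0.002,0.0],[0,0,-0.106]],[0,[-0.001,-0.002,0.0],[0,0,-0.105]],[0,[-0.001,-0.003,0.0],[0,0,-0.106]],[0,[-0.001,-0.002,0.0],[0,0,-0.105]],[0,[-0.002,-0.003,0.0],[0,0,-0.106]]]
[[0,[-0.001,-0.003,0.0],[0,0,-0.106]],[0,[-0.002,-0.003,0.0],[0,0,-0.105]],[0,[-0.001,-0.003,0.0],[0,0,-0.106]],[0,[-0.002,-0.003,0.0],[0,0,-0.105]],[0,[-0.002,-0.003,0.0],[0,0,-0.106]],[0,[-0.001,-0.004,0.0],[0,0,-0.105]],[0,[-0.011,0.0,0.0],[0,0,0.0]],[0,[-0.011,0.0,0.0],[0,0,0.0]],[0,[-0.01,0.0,0.0],[0,0,0.0]],[0,[-0.011,0.0,0.0],[0,0,0.0]]]
[[0,[-0.011,0.001,0.0],[0,0,0.0]],[0,[-0.011,0.0,0.0],[0,0,0.0]],[0,[-0.011,0.0,0.0],[0,0,0.0]],[0,[-0.01,0.0,0.0],[0,0,0.0]],[0,[0,0,0],[0,0,0]],[0,[0,0,0],[0,0,0]],[0,[0,0,0],[0,0,0]],[0,[0,0,0],[0,0,0]],[0,[0,0,0],[0,0,0]],[0,[0,0,0],[0,0,0]]]
end [0.6141 0.1227 0.0204] 174.7
```

Emit:
move_arm:
  moves:
    - [0,[0,-0.002,-0.002],[0,0,-0.106]]
    - [0,[0,-0.002,0],[0,0,-0.106]]
    - [0,[-0.001,-0.002,0],[0,0,-0.106]]
    - [0,[0,-0.003,0],[0,0,-0.105]]
    - [0,[-0.001,-0.002,0],[0,0,-0.105]]
    - [0,[-0.001,-0.002,0],[0,0,-0.106]]
    - [0,[-0.001,-0.002,0],[0,0,-0.105]]
    - [0,[-0.001,-0.003,0],[0,0,-0.106]]
    - [0,[-0.001,-0.002,0],[0,0,-0.105]]
    - [0,[-0.002,-0.003,0],[0,0,-0.106]]

```text
time: 48.93
eef_pos: [0.527, 0.1501, 0.0204]
tcp_rot: [0.353, 0.936, -0.0, -0.0]
contact_force: [-0.7, -0.1, -1.2]
opening: 0.157
finger_force: 58.8
```

Emit:
move_arm:
  moves:
    - [0,[-0.001,-0.003,0],[0,0,-0.106]]
    - [0,[-0.002,-0.003,0],[0,0,-0.105]]
    - [0,[-0.001,-0.003,0],[0,0,-0.106]]
    - [0,[-0.002,-0.003,0],[0,0,-0.105]]
    - [0,[-0.002,-0.003,0],[0,0,-0.106]]
    - [0,[-0.001,-0.004,0],[0,0,-0.105]]
    - [0,[0,0,0],[0,0,0]]
    - [0,[0,0,0],[0,0,0]]
    - [0,[-0.011,0,0],[0,0,0]]
    - [0,[-0.011,0,0],[0,0,0]]

```text
time: 49.77
eef_pos: [0.5482, 0.1278, 0.0205]
tcp_rot: [0.048, 0.999, -0.0, -0.001]
contact_force: [-1.1, -0.0, -1.6]
opening: 0.156
finger_force: 58.7
```

Emit:
move_arm:
  moves:
    - [0,[-0.011,0,0],[0,0,0]]
    - [0,[-0.011,0,0],[0,0,0]]
    - [0,[-0.011,0,0],[0,0,0]]
    - [0,[0,0,0],[0,0,0]]
    - [0,[0,0,0],[0,0,0]]
    - [0,[0,0,0],[0,0,0]]
    - [0,[0,0,0],[0,0,0]]
    - [0,[0,0,0],[0,0,0]]
    - [0,[0,0,0],[0,0,0]]
    - [0,[0,0,0],[0,0,0]]

```text
time: 50.6
eef_pos: [0.5819, 0.1245, 0.0204]
tcp_rot: [0.046, 0.999, 0.0, -0.0]
contact_force: [0.2, 0.0, -0.8]
opening: 0.161
finger_force: 58.9
```

```bash
python3 - <<'E'
from w import *
st=get_state();p=st['eef_pos'];print(p,np.degrees(yaw(st)),st['opening'],st['contact_force'],tray(p[:2]))
E
```

```text
[0.5819 0.1245 0.0204] 174.67421222469136 0.16139925145549824 [ 0.1643  0.0351 -0.8179] [-0.1107  0.1308]
```

Now 3.6 cm in, then 1 mm steps to contact.

Emit:
move_arm:
  moves:
    - [0,[-0.011,0,0],[0,0,0]]
    - [0,[-0.011,0,0],[0,0,0]]
    - [0,[-0.011,0,0],[0,0,0]]
    - [0,[0,0,0],[0,0,0]]
    - [0,[-0.002,0,0],[0,0,0]]
    - [0,[-0.001,0,0],[0,0,0]]
    - [0,[-0.001,0,0],[0,0,0]]
    - [0,[-0.001,0,0],[0,0,0]]
    - [0,[-0.001,0,0],[0,0,0]]
    - [0,[0,0,0],[0,0,0]]

```text
time: 51.43
eef_pos: [0.6194, 0.1211, 0.0204]
tcp_rot: [0.046, 0.999, -0.0, -0.002]
contact_force: [-5.0, -0.3, 4.6]
opening: 0.166
finger_force: 59.5
```

Emit:
move_arm:
  moves:
    - [0,[-0.001,0,0],[0,0,0]]
    - [0,[-0.001,0,0],[0,0,0]]
    - [0,[0,0,0],[0,0,0]]
    - [0,[0,0,0],[0,0,0]]
    - [0,[0,0,0],[0,0,0]]
    - [0,[0,0,0],[0,0,0]]
    - [0,[0,0,0],[0,0,0]]
    - [0,[0,0,0],[0,0,0]]
    - [0,[0,0,0],[0,0,0]]
    - [0,[0,0,0],[0,0,0]]

```text
time: 52.27
eef_pos: [0.6219, 0.1208, 0.0204]
tcp_rot: [0.046, 0.999, 0.0, -0.001]
contact_force: [-5.1, 0.2, 5.1]
opening: 0.162
finger_force: 59.4
```

Emit:
move_arm:
  moves:
    - [0,[0.002,0,0],[0,0,0]]
    - [0.35,[0,0,0],[0,0,0]]
    - [0.35,[0,0,0],[0,0,0]]
    - [0.35,[0,0,0],[0,0,0]]
    - [0.35,[0,0,-0.02],[0,0,0]]
    - [0.35,[0,0,-0.03],[0,0,0]]
    - [0,[0.022,0,0],[0,0,0]]
    - [0,[0.022,0,0],[0,0,0]]
    - [0,[0.02,0,0],[0,0,0]]
    - [0,[0.02,0,0],[0,0,0]]

```text
time: 53.1
eef_pos: [0.5367, 0.1285, 0.0705]
tcp_rot: [0.047, 0.999, 0.0, 0.001]
contact_force: [0.1, 0.2, -0.7]
opening: -0.001
finger_force: 0.0
```

Emit:
move_arm:
  moves:
    - [0,[0.03,0,0],[0,0,0]]
    - [0,[0.03,0,0],[0,0,0]]
    - [0,[0,0,0],[0,0,0]]
    - [0,[0,0,0],[0,0,0]]
    - [0,[0,0,0],[0,0,0]]
    - [0,[0,0,0],[0,0,0]]
    - [0,[0,0,0],[0,0,0]]
    - [0,[0,0,0],[0,0,0]]
    - [0,[0,0,0],[0,0,0]]
    - [0,[0,0,0],[0,0,0]]

```text
time: 53.93
eef_pos: [0.478, 0.134, 0.0703]
tcp_rot: [0.046, 0.999, 0.0, 0.0]
contact_force: [-0.8, 0.4, 0.5]
opening: -0.004
finger_force: 0.0
```

```bash
python3 chk.py t5 2>/dev/null
```

```text
[0.4778 0.134  0.0703] 174.67469717212734 -1.4091001520281474
bar (np.float64(-5.193736567782523), np.float64(0.6837699127005429), np.int64(78), 80, np.float64(0.0008379859182279679))
R bay 20 [ 0.6347 -0.1463] [-0.0331 -0.1339] -6.460654427841367
M bay 19 [ 0.6465 -0.0111] [-0.0338  0.0018] -7.392593157114651
L bay 21 [0.6595 0.1177] [-0.0327  0.1312] -7.443508859487405
L0 1 [0.523  0.1416] nan
button 0.132 (np.float64(157.6), np.float64(0.09999999999999992))
button 0 (np.float64(164.76000000000002), np.float64(1.5499999999999996))
button -0.132 (np.float64(166.0), np.float64(1.5499999999999996))
```

Emit:
move_arm:
  moves:
    - [0,[-0.025,0,0],[0,0,0]]
    - [0,[-0.025,0,0],[0,0,0]]
    - [0,[-0.025,0,0],[0,0,0]]
    - [0,[-0.02,0,0],[0,0,0]]
    - [0,[0,0,0.025],[0,0,0]]
    - [0,[0,0,0.023],[0,0,0]]
    - [0,[-0.01,0,0],[0,0,0]]
    - [0,[-0.01,0,0],[0,0,0]]
    - [0,[0,0,0],[0,0,0]]
    - [0,[0,0,0],[0,0,0]]

```text
time: 54.82
eef_pos: [0.5944, 0.1234, 0.0244]
tcp_rot: [0.046, 0.999, 0.0, 0.002]
contact_force: [-0.2, 0.8, 0.6]
opening: 0.001
finger_force: 0.0
```

Emit:
move_arm:
  moves:
    - [0,[-0.003,0,0],[0,0,0]]
    - [0,[-0.003,0,0],[0,0,0]]
    - [0,[-0.002,0,0],[0,0,0]]
    - [0,[-0.002,0,0],[0,0,0]]
    - [0,[-0.001,0,0],[0,0,0]]
    - [0,[-0.001,0,0],[0,0,0]]
    - [0,[0,0,0],[0,0,0]]
    - [0,[0,0,0],[0,0,0]]
    - [0,[0,0,0],[0,0,0]]
    - [0,[0,0,0],[0,0,0]]

```text
time: 55.65
eef_pos: [0.603, 0.1226, 0.0222]
tcp_rot: [0.046, 0.999, 0.0, -0.001]
contact_force: [-5.1, 0.3, 2.9]
opening: 0.003
finger_force: 2.7
```

Emit:
move_arm:
  moves:
    - [0,[-0.001,0,0],[0,0,0]]
    - [0,[-0.001,0,0],[0,0,0]]
    - [0,[0,0,0],[0,0,0]]
    - [0,[0.014,0,0],[0,0,0]]
    - [0,[0.008,0,-0.03],[0,0,0]]
    - [0,[0,0,-0.04],[0,0,0]]
    - [0.4,[0,-0.02,0],[0,0,0]]
    - [0.4,[0,-0.02,0],[0,0,0]]
    - [0.4,[0,-0.02,0],[0,0,0]]
    - [0.4,[0,0,0],[0,0,0]]
  grip_force: 30

```text
time: 56.48
eef_pos: [0.5796, 0.0616, 0.0929]
tcp_rot: [0.048, 0.999, -0.001, 0.002]
contact_force: [-0.5, -0.0, 0.1]
opening: 0.401
finger_force: 0.0
```

Emit:
move_arm:
  moves:
    - [0.4,[0,0,0],[0,0,0]]
    - [0.4,[0,0,0],[0,0,0]]
    - [0.4,[0,0,0],[0,0,0]]
    - [0.4,[0,0,0],[0,0,0]]
    - [0.4,[0,0,0],[0,0,0]]
    - [0.4,[0,0,0],[0,0,0]]
    - [0.4,[0,0,0],[0,0,0]]
    - [0.4,[0,0,0],[0,0,0]]
    - [0.4,[0,0,0],[0,0,0]]
    - [0.4,[0,0,0],[0,0,0]]

```text
time: 57.32
eef_pos: [0.5786, 0.0645, 0.0923]
tcp_rot: [0.046, 0.999, 0.0, 0.0]
contact_force: [0.4, -0.1, -0.0]
opening: 0.4
finger_force: 0.0
```

```bash
python3 -c "
from w import *
st=get_state();p=st['eef_pos'];print(p,np.degrees(yaw(st)),tray(p[:2]))
btn(.132,.1,1.62,n=14)"
```

```text
[0.5786 0.0645 0.0923] 174.6846917058716 [-0.1084  0.0708]
[[0.4,[-0.007,0.0,0.0],[0,0,0.016]],[0.4,[-0.008,0.0,0.001],[0,0,0.016]],[0.4,[-0.007,0.0,0.0],[0,0,0.016]],[0.4,[-0.008,0.0,0.001],[0,0,0.016]],[0.4,[-0.007,0.001,0.0],[0,0,0.016]],[0.4,[-0.008,0.0,0.0],[0,0,0.016]],[0.4,[0.0,0.0,0.0],[0,0,0.0]],[0.4,[0.0,0.0,0.0],[0,0,0.0]],[0.4,[0.0,0.0,0.016],[0,0,0.0]],[0.4,[0.0,0.0,0.016],[0,0,0.0]]]
[[0.4,[0.0,0.0,0.016],[0,0,0.0]],[0.4,[0.0,0.0,0.016],[0,0,0.0]],[0,[0.0,0.0,0.0],[0,0,0.0]],[0,[0.0,0.0,0.0],[0,0,0.0]],[0,[0.0,0.0,0.0],[0,0,0.0]],[0,[0.0,0.0,0.0],[0,0,0.0]],[0,[0.0,0.004,0.0],[0,0,0.109]],[0,[0.0,0.005,0.0],[0,0,0.108]],[0,[0.0,0.004,0.0],[0,0,0.109]],[0,[-0.001,0.004,0.0],[0,0,0.109]]]
[[0,[0.0,0.005,0.0],[0,0,0.108]],[0,[0.0,0.004,0.0],[0,0,0.109]],[0,[0.0,0.004,0.0],[0,0,0.108]],[0,[-0.001,0.005,0.0],[0,0,0.109]],[0,[0.0,0.004,0.0],[0,0,0.108]],[0,[0.0,0.004,0.0],[0,0,0.109]],[0,[0.0,0.005,0.0],[0,0,0.109]],[0,[-0.001,0.004,0.0],[0,0,0.108]],[0,[0.0,0.004,0.0],[0,0,0.109]],[0,[0.0,0.005,0.0],[0,0,0.108]]]
end [0.6682 0.0916 0.0263] 82.1
```

Emit:
move_arm:
  moves:
    - [0.4,[-0.007,0,0],[0,0,0.016]]
    - [0.4,[-0.008,0,0.001],[0,0,0.016]]
    - [0.4,[-0.007,0,0],[0,0,0.016]]
    - [0.4,[-0.008,0,0.001],[0,0,0.016]]
    - [0.4,[-0.007,0.001,0],[0,0,0.016]]
    - [0.4,[-0.008,0,0],[0,0,0.016]]
    - [0.4,[0,0,0],[0,0,0]]
    - [0.4,[0,0,0],[0,0,0]]
    - [0.4,[0,0,0.016],[0,0,0]]
    - [0.4,[0,0,0.016],[0,0,0]]

```text
time: 58.15
eef_pos: [0.6242, 0.0595, 0.0593]
tcp_rot: [0.094, 0.996, 0.0, 0.001]
contact_force: [-0.5, 0.2, -0.9]
opening: 0.4
finger_force: 0.0
```

Emit:
move_arm:
  moves:
    - [0.4,[0,0,0.016],[0,0,0]]
    - [0.4,[0,0,0.016],[0,0,0]]
    - [0.4,[0,0,0],[0,0,0]]
    - [0.4,[0,0,0],[0,0,0]]
    - [0,[0,0,0],[0,0,0]]
    - [0,[0,0,0],[0,0,0]]
    - [0,[0,0,0],[0,0,0]]
    - [0,[0,0,0],[0,0,0]]
    - [0,[0,0,0],[0,0,0]]
    - [0,[0,0,0],[0,0,0]]

```text
time: 58.98
eef_pos: [0.6241, 0.0596, 0.0278]
tcp_rot: [0.094, 0.996, 0.0, 0.001]
contact_force: [-1.3, 1.3, 6.2]
opening: 0.152
finger_force: 29.8
```

Emit:
move_arm:
  moves:
    - [0,[0,0.004,0],[0,0,0.109]]
    - [0,[0,0.005,0],[0,0,0.109]]
    - [0,[0,0.004,0],[0,0,0.109]]
    - [0,[-0.001,0.004,0],[0,0,0.109]]
    - [0,[0,0.005,0],[0,0,0.108]]
    - [0,[0,0.004,0],[0,0,0.109]]
    - [0,[0,0.004,0],[0,0,0.108]]
    - [0,[-0.001,0.005,0],[0,0,0.109]]
    - [0,[0,0.004,0],[0,0,0.108]]
    - [0,[0,0.004,0],[0,0,0.109]]

```text
time: 59.82
eef_pos: [0.6509, 0.0923, 0.0278]
tcp_rot: [0.598, 0.802, 0.002, -0.0]
contact_force: [-1.1, 5.9, 4.8]
opening: 0.151
finger_force: 30.0
```

Emit:
move_arm:
  moves:
    - [0,[0,0.005,0],[0,0,0.109]]
    - [0,[-0.001,0.004,0],[0,0,0.108]]
    - [0,[0,0.004,0],[0,0,0.109]]
    - [0,[0,0.005,0],[0,0,0.108]]
    - [0,[0,0.002,0],[0,0,0]]
    - [0,[0,0,0],[0,0,0]]
    - [0,[0,0,0],[0,0,0]]
    - [0.35,[0,0,0],[0,0,0]]
    - [0.35,[0,0,0],[0,0,0]]
    - [0.35,[0,0,0],[0,0,0]]

```text
time: 60.65
eef_pos: [0.6701, 0.0909, 0.0259]
tcp_rot: [0.754, 0.656, -0.0, 0.0]
contact_force: [0.1, 0.4, 0.1]
opening: 0.35
finger_force: 0.0
```

Emit:
move_arm:
  moves:
    - [0.35,[0,0,-0.02],[0,0,0]]
    - [0.35,[0,0,-0.03],[0,0,0]]
    - [0.35,[0,0,-0.03],[0,0,0]]
    - [0.4,[-0.03,-0.03,0],[0,0,0]]
    - [0.4,[-0.03,-0.03,0],[0,0,0]]
    - [0.4,[-0.03,-0.03,0],[0,0,0]]
    - [0.4,[-0.03,-0.03,0],[0,0,0]]
    - [0.4,[-0.03,-0.02,0],[0,0,0]]
    - [0.4,[-0.035,0,0],[0,0,0]]
    - [0.4,[-0.035,0,0],[0,0,0]]

```text
time: 61.48
eef_pos: [0.5016, -0.1065, 0.1059]
tcp_rot: [0.754, 0.656, -0.0, -0.0]
contact_force: [1.5, 0.3, 0.2]
opening: 0.401
finger_force: 0.0
```

Emit:
move_arm:
  moves:
    - [0.4,[-0.035,0,0],[0,0,0]]
    - [0.4,[-0.035,0,0],[0,0,0]]
    - [0.4,[-0.035,0,0],[0,0,0]]
    - [0.4,[-0.035,0,0],[0,0,0]]
    - [0.4,[-0.035,0,0],[0,0,0]]
    - [0.4,[-0.035,0,0],[0,0,0]]
    - [0.4,[-0.035,0,0],[0,0,0]]
    - [0.4,[0,0,0],[0,0,0]]
    - [0.4,[0,0,0],[0,0,0]]
    - [0.4,[0,0,0],[0,0,0]]

```text
time: 62.32
eef_pos: [0.469, -0.3477, 0.1057]
tcp_rot: [0.755, 0.656, 0.0, -0.001]
contact_force: [-0.1, 0.5, 0.2]
opening: 0.402
finger_force: 0.0
```

```bash
python3 chk.py t6 2>/dev/null; python3 - <<'E'
import cv2
im=cv2.imread('pics/full_t6.png')[135:290,230:500]
cv2.imwrite('pics/c8.png',cv2.resize(cv2.convertScaleAbs(im,alpha=1.5),None,fx=2.95,fy=2.95,interpolation=cv2.INTER_CUBIC))
E
```

```text
[ 0.4692 -0.3471  0.1057] 82.05110937912998 -0.672046424113648
bar (np.float64(-5.23924923534468), np.float64(0.6837545325969472), np.int64(78), 80, np.float64(0.0008413377433125063))
R bay 20 [ 0.6347 -0.1463] [-0.0331 -0.1339] -6.462030704014676
M bay 19 [ 0.6466 -0.0111] [-0.0338  0.0018] -7.378252109063959
L bay 16 [0.6572 0.124 ] [-0.0356  0.1373] -7.587826497458268
L0 20 [0.5327 0.1274] 16.670695961745334
button 0.132 (np.float64(151.76), np.float64(1.5499999999999996))
button 0 (np.float64(162.44), np.float64(1.5499999999999996))
button -0.132 (np.float64(153.6), np.float64(1.5499999999999996))
```

View pics/c8.png

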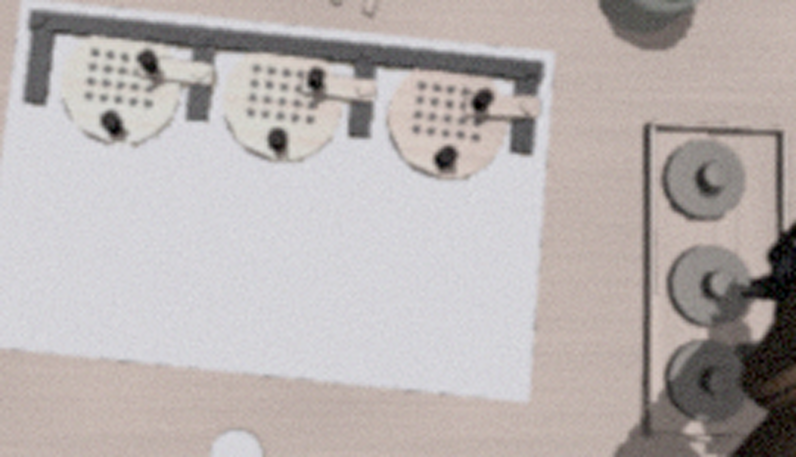

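```bash
python3 -c "
from plant import *
print(sign_off())"
```

```text
the job is handed in; nothing more can be done
None
```

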